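# Lay the T-square flush against the panel's edge and up to the pin

## Robot

A 6-joint arm with a two-finger parallel gripper is mounted at the origin on the work surface. World frame = base frame: x ahead of the robot, y to its left, z up, the work surface at z = 0. Lengths are in mm, angles in rad, forces in N, time in s.
With the tool pointing down it reaches from about 300 to 775 mm from the base axis. Payload 14.6 kg.
Tool frame: the origin (TCP) lies at the centre of the arm's flange, where the gripper is bolted on; the fingertips stand 199 mm ahead of it and the grasp point (between the pads) lies 180 mm ahead of it (grasp_offset is the distance from the TCP to the grasp point, in mm); z points along the fingers, y is the line along which they close (so a half turn about z gives the same grasp; the last joint's range is limited). The gripper opens to 94 mm and grips with 3 to 60 N. Pads are 16 mm wide; open, the fingers measure 119 mm over their backs; the gripper's body (75 mm by 177 mm) begins 78 mm behind the grasp point.
Start: joints at [1.145, 0.3, 1.521, -0, 1.321, -0.067], TCP at [193.13, 514.967, 404.646] pointing down, gripper open.
Joint ranges: [-3.03, 3.03], [-0.79, 2.21], [0.23, 2.52], [-1.04, 4.18], [0, 3.07], [-2.55, 2.55]. Speed limits (rad/s): [2.22, 2.22, 2.57, 3.14, 3.14, 3.14].

## Interface

Orientations are given as a unit quaternion [x, y, z, w].
In Python, from plant import * gives the robot as it stands.
- The arm moves only by the tool apply_moves, never from a script. Its argument "rows" is a list of rows, each an object with "gripper": the closure, from 0 (fully open) to 1 (shut); "slide": the shift along the tool's x, y, z in m, a list of three; "twist": the turn about the tool's z in rad. In form: [{"gripper": gripper, "slide": [tx, ty, tz], "twist": twist}, ...]. A call has 1 to 12 rows; each row shifts and turns the commanded pose from where the row before left it, along the tool's axes as they then stand; what a row does not reach is not made up. A row lasts 1/10 s, in which the tool goes at most 50 mm and 8.59 degrees, less where a joint would pass 70% of its speed; a pose out of reach is approached as far as the arm can. A call with a gripper value outside its range is refused whole. The fingers move at their own pace and stop on an object; "grip_force" is the grip in N (left out, the last holds). Time passes only in rows, so rows that do not move let the fingers close. It gives the time, the measured TCP pose, the force, the opening and the grip force at its end, in the units of the state.
- get_state(): the state, without advancing time (a new reading comes with each control period).
- capture(name): name is "side" or "top" or "wrist"; returns a dict with "frame" (480x640x3 uint8, blue, green, red), "vertical_fov" (degrees; the focal length in pixels is half the picture's height over the tangent of half this angle, whatever the lens; pixels are square), "cx", "cy" (the principal point, pixels), "extrinsics" (4x4, takes a point from world to camera coordinates); the wrist camera has in their place "hand_eye" (4x4, takes a point from camera to tool coordinates, whose origin is the TCP and whose axes are the flange's). Camera axes: x right, y down, z forward; pixel columns grow to the right and rows downward; lengths in mm; the calibration is good to about 2 mm. The wrist camera is an equidistant fisheye: a pixel r from the principal point sees the ray r / f radians off the axis. A picture is of the moment at which its call begins: read the wrist's pose just before it. There is no depth.
- sign_off(): hands the job in; it is judged then, once.
Trained networks look in a picture, given as the dict that the camera call returned (one of the last four; its "shot" number tells which), for a name from the list of things; names that differ only in an ending like _2 or _b are one class to them, and where a whole thing is asked for, a point or a joint stands for the part that bears it (a point fixed in the world has none). Each returns a list of dicts, best first, with "conf" (0 to 1); they miss things now and then, are a little off and sometimes report something else, mostly with a low value. They report only what shows in the picture. A call takes as long as a camera call. They do not tell look-alikes from the thing itself.
- find_in(picture, label): "point" ([row, column] in pixels, amid what is visible of it).
The state is a dict: "clock": time; "qpos": joint angles; "joint_vel": joint speeds; "joint_efforts": joint torques, N m; "ee_pos": TCP position; "orientation": TCP orientation; "contact_force": force on the tool from outside, world axes, zero at the start; "torque": the same for the moment, N m; "grip_width": opening from 0.0 (shut) to 1.0 (fully open); "grasp_force": force on a finger pad.
Only numpy, scipy, OpenCV 4.12 (cv2) and the standard library are available. Lean on these libraries where they do the work, as an engineer would, in place of code of your own. Each camera call takes 0.05 s, during which the arm holds its last target. There are 200 camera calls.

## Task

Take the T-square off the sloping rack and lay its blade flat on the plywood panel, just to the right of the little steel pin (seen from the robot) and clear of it, with the head over the panel's far edge. Press the head flush against the dark lipping there, firmly but without ramming, then slide the square along the lipping until the blade bears on the pin. Let go, leaving it flush and touching the pin, and leave everything else on the bench where it is.

Things in the scene. Friction and masses are not known exactly. Their poses are not given: they have to be found in the camera images.
- tsquare: loose metal T-square, 0.28 kg. Origin: middle of the head's inner face, level with the blade's underside. Blade: 150 mm along -x, 45 wide (y), 4 thick (z 0 to 4). Head: bar x 0 to 14, y -70 to 70, z -14 to 26 mm; grip its top across x. Starts on the rack, blade down the 28 degree slope, head hooked over the upper edge; its z is the slope's normal, leaning 28 degrees to the robot's left
- head_left (a point): point on the square's head inner face near its +y end: (0, 66, -8) mm in the square's frame
- head_right (a point): point on the square's head inner face near its -y end: (0, -66, -8) mm in the square's frame
- rack: fixed wooden rack, origin on the bench, +x roughly to the robot's right (-y). A board 190 mm wide slopes at 28 degrees up to its edge at x 80, z 110 mm. Uprights 20 x 18 x 235 mm at (116, +-105) carry a round rail, 18 mm thick, along y at x 116, z 221 mm, above the outer side of the square's head, in the way of a gripper coming straight down: come along the slope's normal
- panel: plywood panel clamped fast on the bench, 182 (x) x 280 (y) x 24 mm; origin at the centre of its underside, +x away from the robot apart from some yaw. It cannot move
- lip: dark hardwood lipping fixed on the panel's far (+x) edge, same yaw: 8 (x) x 280 (y) x 21 mm, origin at the centre of its underside, 95 mm along +x from the panel's origin. Its outer face, at x = +4 mm, is the one to lay the head against; its top is 3 mm below the panel's. It cannot move
- pin: upright steel pin fixed in the panel, 10 mm diameter, standing 15 mm above the panel's top; origin at the centre of its foot on the panel's top, 60 mm on the near side of the lipping's outer face
- charcoal_a: a black charcoal lump, 45 x 28 x 20 mm, lying on the panel; bystander
- charcoal_b: a smaller black charcoal lump, 36 x 26 x 18 mm, lying on the panel; bystander
- hammer: a hammer with a wooden handle lying on the bench beyond the work; bystander
- rule: a flat plain aluminium bar, 300 x 30 x 4 mm, without a head, lying on the bench; not the T-square; bystander
- vase: a glass tumbler vase, 100 mm across, 110 mm tall; bystander
- tin: a tin can, 72 mm across, 100 mm tall; bystander
There are look-alikes about, which are no part of the job. Of the things like the tsquare, leave any that is green, pink or yellow; of the rest the larger one is meant.

How it is judged (in metres and radians):
On the way, in this order (a step that is already met when the one before it is completed fails the run):
1. the T-square is lifted off the rack, at least 60 mm from where it lay (distance of tsquare from where it was at the start of the episode above 0.06 m and contact force between tsquare and rack below 0.05 N), for 0.1 s.
2. with the blade flat on the panel and clear of the pin, the head bears flush on the lipping with more than 2 N (contact force between tsquare and lip above 2 N and contact force between tsquare and pin below 0.1 N and angle between the z axis of tsquare and the z axis of panel, either way round below 0.035 rad and x of head_left in the frame of lip between 0.0025 and 0.006 m and x of head_right in the frame of lip between 0.0025 and 0.006 m and z of tsquare in the frame of panel between 0.022 and 0.027 m), for 0.1 s.
3. the blade is slid up to the pin and bears on it with more than 0.5 N (contact force between tsquare and pin above 0.5 N and angle between the z axis of tsquare and the z axis of panel, either way round below 0.035 rad and z of tsquare in the frame of panel between 0.022 and 0.027 m), for 0.05 s.
At the end, for the whole second after the job is handed in: the T-square lies flat on the panel (within 2 degrees), released and at rest, both ends of its head's inner face within 2 mm of the lipping's outer face, and the pin on the blade's +y (robot's left) edge with a gap of no more than 2 mm (angle between the z axis of tsquare and the z axis of panel, either way round below 0.035 rad and x of head_left in the frame of lip between 0.0025 and 0.006 m and x of head_right in the frame of lip between 0.0025 and 0.006 m and z of tsquare in the frame of panel between 0.022 and 0.027 m and y of pin in the frame of tsquare between 0.0255 and 0.0295 m and x of pin in the frame of tsquare between -0.075 and -0.045 m and linear speed of tsquare below 0.01 m/s); the robot touches nothing.
It fails at once if the square is rammed against the lipping (over 40 N) (contact force between tsquare and lip above 40 N).
It fails at once if the square is rammed against the pin (over 40 N) (contact force between tsquare and pin above 40 N).
It fails at once if a charcoal lump, the hammer, the flat bar, the vase or the tin is moved more than 20 mm (distance of any of charcoal_a, charcoal_b, hammer, rule, vase, tin from where it was at the start of the episode above 0.02 m).
It also fails if it takes over 58 s, if anything falls off the work surface, if the arm or the gripper's body presses on something with over 40 N, if the wrist force passes 120 N, or if a joint passes its speed limit or range.

## Working session

There is one attempt and no reset: what is moved stays moved. The work goes in short steps, Python scripts to look and compute and a tool call to move; the robot and the scene stay as the last step left them, time stands still between calls to the robot, and variables do not carry over. Pictures are saved under pics/ and viewed, at most 10 in all, crops included, and the job is handed in when it is done.

Besides the shell and the picture viewer there is one more tool, called by a JSON object that holds its "op" and its "data", one argument or row to a line. apply_moves: Moves the arm, as the interface text tells. Its arguments: {"type":"object","properties":{"rows":{"type":"array","items":{"type":"object","properties":{"gripper":{"type":"number"},"slide":{"type":"array","items":{"type":"number"}},"twist":{"type":"number"}}}},"grip_force":{"type":"number"}},"required":["rows"]}

```bash
ls; mkdir -p pics; cat > h.py <<'E'
from plant import *
import numpy as np, cv2
from scipy.spatial.transform import Rotation as R
def foc(p): return p["frame"].shape[0]/2/np.tan(np.radians(p["vertical_fov"])/2)
def ray(p,rc,T=None):
    f=foc(p); u=rc[1]-p["cx"]; v=rc[0]-p["cy"]
    if "extrinsics" in p:
        E=np.array(p["extrinsics"]); d=E[:3,:3].T@np.array([u/f,v/f,1]); o=-E[:3,:3].T@E[:3,3]
    else:
        r=np.hypot(u,v); a=r/f; H=T@np.array(p["hand_eye"])
        d=H[:3,:3]@np.array([np.sin(a)*u/max(r,1e-9),np.sin(a)*v/max(r,1e-9),np.cos(a)]); o=H[:3,3]
    return o,d/np.linalg.norm(d)
def atz(p,rc,z,T=None):
    o,d=ray(p,rc,T); return o+d*(z-o[2])/d[2]
def tri(rays):
    A=sum(np.eye(3)-np.outer(d,d) for o,d in rays); b=sum((np.eye(3)-np.outer(d,d))@o for o,d in rays)
    x=np.linalg.solve(A,b); return x,[np.linalg.norm((np.eye(3)-np.outer(d,d))@(x-o)) for o,d in rays]
def proj(p,X,T=None):
    X=np.atleast_2d(X); f=foc(p)
    E=np.array(p["extrinsics"]) if "extrinsics" in p else np.linalg.inv(T@np.array(p["hand_eye"]))
    c=X@E[:3,:3].T+E[:3,3]
    if "extrinsics" in p: return np.c_[c[:,1]/c[:,2]*f+p["cy"],c[:,0]/c[:,2]*f+p["cx"]]
    r=np.hypot(c[:,0],c[:,1]); a=np.arctan2(r,c[:,2]); return np.c_[c[:,1]/r*a*f+p["cy"],c[:,0]/r*a*f+p["cx"]]
def tool():
    s=get_state(); T=np.eye(4); T[:3,:3]=R.from_quat(s["orientation"]).as_matrix(); T[:3,3]=s["ee_pos"]; return T
E
python3 - <<'E'
from h import *
import pickle
D={}
for n in("side","top"):
    p=capture(n); D[n]=p; cv2.imwrite(f"pics/{n}0.png",p["frame"]); E=np.array(p["extrinsics"])
    print(n,foc(p),p["cx"],p["cy"],(-E[:3,:3].T@E[:3,3]).round(),E[2,:3].round(2))
    for l in("tsquare","head_left","head_right","rack","panel","lip","pin","charcoal_a","hammer","rule","vase","tin"):
        print(l,[(np.round(q["point"]),round(q["conf"],2)) for q in find_in(p,l)][:4])
pickle.dump(D,open("d0.pkl","wb"))
print(get_state())
E
```

```text
pics
side 588.2513509635819 314.0250072467389 237.51436331578304 [ -50.  907. 1073.] [ 0.37 -0.62 -0.69]
tsquare [(array([186., 352.]), 0.85), (array([319., 194.]), 0.59), (array([339., 387.]), 0.57), (array([340., 246.]), 0.19)]
head_left [(array([179., 349.]), 0.8), (array([341., 387.]), 0.62), (array([172., 390.]), 0.6)]
head_right [(array([184., 349.]), 0.82), (array([340., 385.]), 0.75), (array([173., 393.]), 0.55)]
rack [(array([194., 339.]), 0.76)]
panel [(array([316., 239.]), 0.97), (array([133., 351.]), 0.16)]
lip [(array([282., 220.]), 0.66)]
pin []
charcoal_a [(array([342., 247.]), 0.82), (array([270., 282.]), 0.53)]
hammer [(array([258., 189.]), 0.88)]
rule [(array([180., 268.]), 0.79)]
vase [(array([133., 351.]), 0.66), (array([180., 348.]), 0.63)]
tin [(array([376., 187.]), 0.66), (array([182., 348.]), 0.38)]
top 436.0244452858491 323.76780788182083 242.3624704731144 [ 422.  -22. 1333.] [ 0.07  0.01 -1.  ]
tsquare [(array([242., 400.]), 0.87), (array([306., 502.]), 0.63), (array([333., 419.]), 0.61), (array([257., 460.]), 0.59)]
head_left [(array([324., 256.]), 0.96), (
[... 601 characters left out ...]
41427e+00,  2.99909023e-01,  1.52098843e+00, -3.10872480e-05,
        1.32071730e+00, -6.65923934e-02]), 'joint_vel': array([-7.43742570e-04,  7.88659146e-04,  6.17706303e-05, -1.93444357e-03,
       -1.24090499e-03,  1.53969173e-03]), 'joint_efforts': array([ 1.91305480e-04, -5.31649947e+01, -3.52916551e+01,  7.09115225e-02,
        2.12678377e-02,  5.05653895e-05]), 'ee_pos': array([193.12625203, 514.97204495, 404.64552835]), 'orientation': array([ 1.78430366e-01,  9.83952542e-01, -1.43874464e-05,  1.19151985e-05]), 'contact_force': array([ 0.84176588, -0.36673294, -0.48151803]), 'torque': array([ 0.04065705, -0.01624284, -0.03527562]), 'grasp_force': 0.0, 'grip_width': 1.0000234181715162}
```

View images.

View pics/side0.png

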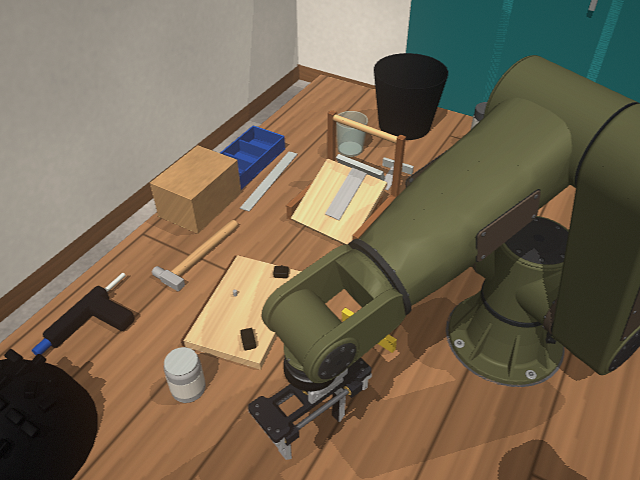

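```bash
python3 -c "
import cv2
i=cv2.imread('pics/top0.png');cv2.imwrite('pics/top0c.png',cv2.resize(i[130:355,130:430],(800,600),interpolation=cv2.INTER_CUBIC))"
```

```text
(no output)
```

View pics/top0c.png

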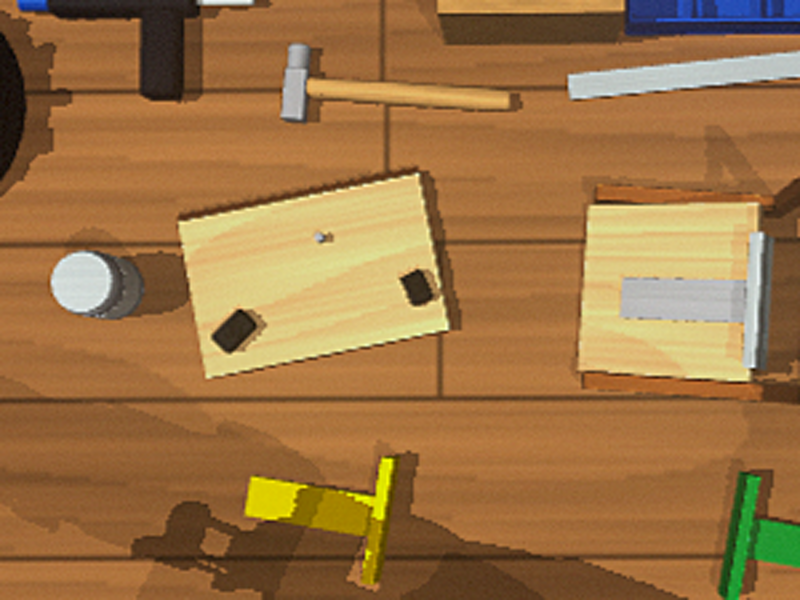

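The side view shows the arm over the work, the rack with the grey square at (345,190) and the pin at (235,292). In the top crop the panel corners are (180,218), (418,170), (450,328) and (207,378), the pin is at (320,237), and the square on the rack has its blade tip at x≈620 and head at x≈757.

The tool can only slide and twist, so it stays vertical. I'll grip the blade by its edges near the head, clear of the rail.

```bash
cat >> h.py <<'E'
from scipy.optimize import least_squares
def fit(p,pts,px,g,T=None):
    "planar pose (x,y,yaw) of a body from body points pts and pixels (row,col)"
    def tr(q): return pts@R.from_euler("z",q[2]).as_matrix().T+[q[0],q[1],0]
    r=least_squares(lambda q:(proj(p,tr(q),T)-px).ravel(),g,x_scale=[1,1,.01],loss="soft_l1"); return r.x,r.fun.reshape(-1,2)
E
python3 - <<'E'
from h import *
import pickle
D=pickle.load(open("d0.pkl","rb")); t=D["top"]
c=lambda L:np.array([[130+y*.375,130+x*.375] for x,y in L])
q,e=fit(t,np.array([[91,140,24],[91,-140,24],[-91,-140,24],[-91,140,24.]]),c([(180,218),(418,170),(450,328),(207,378)]),[500,150,0]); print("panel",q,e.round(1).tolist())
print("pin top",atz(t,c([(320,237)])[0],39),"pred x in panel 39"); P=R.from_euler("z",q[2]).as_matrix()
print((P.T@(atz(t,c([(320,237)])[0],37)-[q[0],q[1],0])))
q,e=fit(t,np.array([[80,95,110],[80,-95,110.]]),c([(760,203),(752,382)]),[450,-150,-1.57]); print("rack",q,e.round(1).tolist())
s,k=np.sin(np.radians(28)),np.cos(np.radians(28))
M=np.array([[k,0,-s],[0,1,0],[s,0,k]]); sq=lambda P:(np.array(P,float)@M.T+[80,0,110])
print("pred px square", (((proj(t,sq([[-150,22,4],[-150,-22,4],[0,70,26],[14,70,26],[14,-70,26]])@R.from_euler("z",q[2]).as_matrix().T+[q[0],q[1],0])-130)/.375)[:,::-1]).round())
h=R.from_euler("z",q[2]).as_matrix()@np.array([57,0,0])+[q[0],q[1],0]; print(h)
for l,z,px in(("charb",40,(418,287)),("chara",40,(235,330)),("hamhead",20,(295,83)),("hamend",20,(515,100))): print(l,atz(t,c([px])[0],z).round())
E
```

```text
panel [5.40643883e+02 2.26627263e+02 1.93706218e-01] [[0.5, -0.6], [0.3, 0.5], [-0.2, 0.1], [-0.6, -0.0]]
pin top [579.95515992 216.89421678  39.        ] pred x in panel 39
[ 37.01235693 -16.80290553  37.        ]
rack [ 515.10549876 -176.53082205   -1.63355843] [[-0.2, 0.0], [0.2, -0.0]]
pred px square [[624. 270.]
 [622. 309.]
 [751. 222.]
 [765. 222.]
 [759. 358.]]
[ 511.530407   -233.41859507    0.        ]
charb [523. 107.  40.]
chara [476. 311.  40.]
hamhead [761. 250.  20.]
hamend [739.  -2.  20.]
```

{"op": "apply_moves", "data": {
  "rows": [
    {"gripper": 0, "slide": [-0.032, -0.034, -0.0045]},
    {"gripper": 0, "slide": [-0.032, -0.034, -0.0045]},
    {"gripper": 0, "slide": [-0.032, -0.034, -0.0045]},
    {"gripper": 0, "slide": [-0.032, -0.034, -0.0045]},
    {"gripper": 0, "slide": [-0.032, -0.034, -0.0045]},
    {"gripper": 0, "slide": [-0.032, -0.034, -0.0045]},
    {"gripper": 0, "slide": [-0.032, -0.034, -0.0045]},
    {"gripper": 0, "slide": [-0.032, -0.034, -0.0045]},
    {"gripper": 0, "slide": [-0.032, -0.034, -0.0045]},
    {"gripper": 0, "slide": [-0.032, -0.034, -0.0045]},
    {"gripper": 0, "slide": [-0.032, -0.034, -0.0045]},
    {"gripper": 0, "slide": [-0.032, -0.034, -0.0045]}
  ]
}}

```text
schema error: expected keys gripper, slide, twist
```

{"op": "apply_moves", "data": {
  "rows": [
    {"gripper": 0, "slide": [-0.032, -0.034, -0.004]},
    {"gripper": 0, "slide": [-0.032, -0.034, -0.004]},
    {"gripper": 0, "slide": [-0.032, -0.034, -0.004]},
    {"gripper": 0, "slide": [-0.032, -0.034, -0.004]},
    {"gripper": 0, "twist": 0.147},
    {"gripper": 0, "twist": 0.147},
    {"gripper": 0, "twist": 0.147},
    {"gripper": 0, "twist": 0.147},
    {"gripper": 0, "twist": 0.147},
    {"gripper": 0, "twist": 0.147},
    {"gripper": 0, "twist": 0.147},
    {"gripper": 0, "twist": 0.147}
  ]
}}

```text
schema error: expected keys gripper, slide, twist
```

```bash
cat >> h.py <<'E'
def goto(xyz,yaw):
    "tool-axis shift (mm) after the twist (rad) that puts the grasp point at xyz with the closing axis at world yaw (mod pi)"
    T=tool(); y=np.arctan2(T[1,1],T[0,1]); tw=-((yaw-y+np.pi/2)%np.pi-np.pi/2)
    R2=T[:3,:3]@R.from_euler("z",tw).as_matrix(); g=T[:3,3]+180*T[:3,2]
    print("grasp pt",g.round(1),"closing yaw",y.round(4),"twist",tw.round(4),"shift now axes",(T[:3,:3].T@(np.array(xyz)-g)).round(1),"shift after twist",(R2.T@(np.array(xyz)-g)).round(1))
E
python3 - <<'E'
from h import *
import pickle
T=tool(); w=capture("wrist"); t=capture("top"); s=capture("side")
pickle.dump((T,w,t,s),open("d1.pkl","wb"))
print(T.round(3),foc(w),w["cx"],w["cy"]); print(np.array(w["hand_eye"]).round(2))
cv2.imwrite("pics/w1.png",w["frame"])
print(get_state()["qpos"].round(2),get_state()["clock"])
E
```

```text
[[-9.36000e-01  3.51000e-01  0.00000e+00  1.93126e+02]
 [ 3.51000e-01  9.36000e-01 -0.00000e+00  5.14972e+02]
 [-0.00000e+00 -0.00000e+00 -1.00000e+00  4.04646e+02]
 [ 0.00000e+00  0.00000e+00  0.00000e+00  1.00000e+00]] 371.64829954431775 321.6284554323448 240.5643423128012
[[ 0.   -0.96 -0.28 82.06]
 [ 1.    0.    0.   -0.27]
 [-0.   -0.28  0.96 19.69]
 [ 0.    0.    0.    1.  ]]
[ 1.15  0.3   1.52 -0.    1.32 -0.07] 1.45
```

View pics/w1.png

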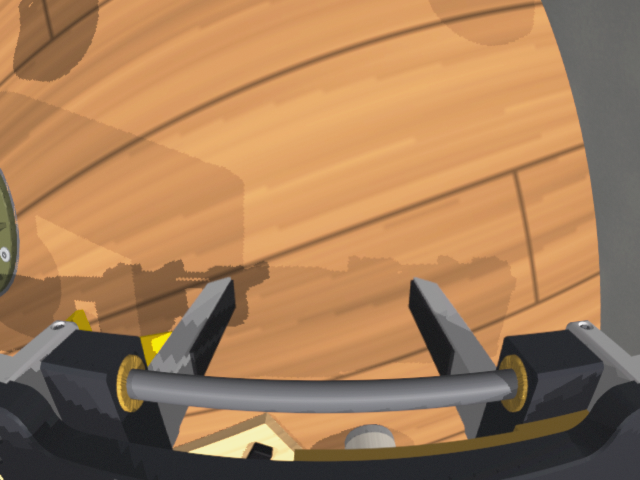

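The first wrist picture is still at the start pose. It shows the open fingers at (220,290) and (425,290), and the gripper is wide along its closing line. Each row needs all three keys, so I'm sending the moves again.

{"op": "apply_moves", "data": {
  "rows": [
    {"gripper": 0, "slide": [-0.032, -0.034, -0.0045], "twist": 0},
    {"gripper": 0, "slide": [-0.032, -0.034, -0.0045], "twist": 0},
    {"gripper": 0, "slide": [-0.032, -0.034, -0.0045], "twist": 0},
    {"gripper": 0, "slide": [-0.032, -0.034, -0.0045], "twist": 0},
    {"gripper": 0, "slide": [-0.032, -0.034, -0.0045], "twist": 0},
    {"gripper": 0, "slide": [-0.032, -0.034, -0.0045], "twist": 0},
    {"gripper": 0, "slide": [-0.032, -0.034, -0.0045], "twist": 0},
    {"gripper": 0, "slide": [-0.032, -0.034, -0.0045], "twist": 0},
    {"gripper": 0, "slide": [-0.032, -0.034, -0.0045], "twist": 0},
    {"gripper": 0, "slide": [-0.032, -0.034, -0.0045], "twist": 0},
    {"gripper": 0, "slide": [-0.032, -0.034, -0.0045], "twist": 0},
    {"gripper": 0, "slide": [-0.032, -0.034, -0.0045], "twist": 0}
  ]
}}

```text
clock: 2.65
ee_pos: [409.6, -3.9, 459.2]
orientation: [0.179, 0.984, 0.0, 0.0]
contact_force: [0.2, 0.8, 0.6]
grip_width: 1.001
grasp_force: 0.0
```

{"op": "apply_moves", "data": {
  "rows": [
    {"gripper": 0, "slide": [-0.032, -0.034, -0.004], "twist": 0},
    {"gripper": 0, "slide": [-0.032, -0.034, -0.004], "twist": 0},
    {"gripper": 0, "slide": [-0.032, -0.034, -0.004], "twist": 0},
    {"gripper": 0, "slide": [-0.032, -0.034, -0.004], "twist": 0},
    {"gripper": 0, "slide": [0, 0, 0], "twist": 0.147},
    {"gripper": 0, "slide": [0, 0, 0], "twist": 0.147},
    {"gripper": 0, "slide": [0, 0, 0], "twist": 0.147},
    {"gripper": 0, "slide": [0, 0, 0], "twist": 0.147},
    {"gripper": 0, "slide": [0, 0, 0], "twist": 0.147},
    {"gripper": 0, "slide": [0, 0, 0], "twist": 0.147},
    {"gripper": 0, "slide": [0, 0, 0], "twist": 0.147},
    {"gripper": 0, "slide": [0, 0, 0], "twist": 0.245}
  ]
}}

```text
clock: 3.85
ee_pos: [481.5, -174.2, 474.7]
orientation: [0.698, 0.717, 0.0, 0.0]
contact_force: [-0.1, 0.4, 0.4]
grip_width: 1.0
grasp_force: 0.0
```

```bash
cat >> h.py <<'E'
def goto(xyz,yaw):
    "tool-axis shift (mm) after the twist (rad) that puts the grasp point at xyz with the closing axis at world yaw (mod pi)"
    T=tool(); y=np.arctan2(T[1,1],T[0,1]); tw=-((yaw-y+np.pi/2)%np.pi-np.pi/2)
    R2=T[:3,:3]@R.from_euler("z",tw).as_matrix(); g=T[:3,3]+180*T[:3,2]
    print("grasp pt",g.round(1),"closing yaw",y.round(4),"twist",tw.round(4),"shift now axes",(T[:3,:3].T@(np.array(xyz)-g)).round(1),"shift after twist",(R2.T@(np.array(xyz)-g)).round(1))
E
python3 - <<'E'
from h import *
import pickle
T=tool(); w=capture("wrist"); t=capture("top"); s=capture("side")
pickle.dump((T,w,t,s),open("d1.pkl","wb"))
goto([502,-233,140],-.063); cv2.imwrite("pics/w2.png",w["frame"])
print(get_state()["qpos"].round(2),get_state()["clock"],get_state()["contact_force"])
E
```

```text
grasp pt [ 481.5 -174.2  294.7] closing yaw 0.0363 twist 0.0993 shift now axes [-59.5  18.3 154.7] shift after twist [-57.4  24.2 154.7]
[-0.42  0.17  1.52 -0.    1.45 -0.45] 4.0 [-0.07317996 -0.59398295 -0.47436533]
```

View pics/w2.png

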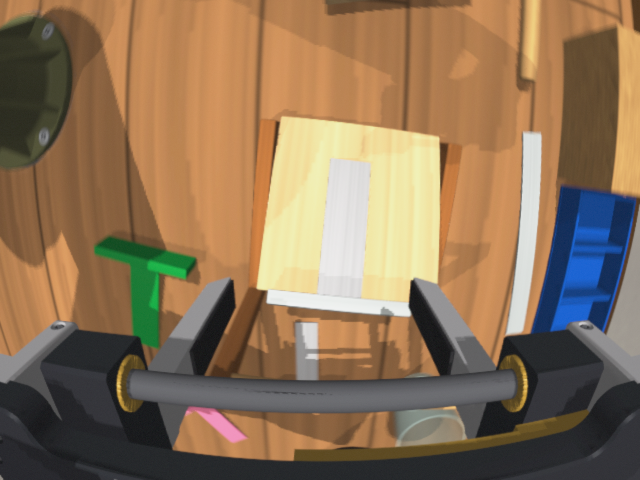

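In the wrist view the square lies on the rack with its blade from (350,160) to (340,297) and its head from (268,297) to (411,310). A smaller grey look-alike stands behind it at (305,350). Next I fit the square's pose from both views.

```bash
cat > sq.py <<'E'
from h import *
import pickle
T,w,t,s=pickle.load(open("d1.pkl","rb"))
k,z=np.cos(np.radians(28)),np.sin(np.radians(28)); M=np.array([[k,0,-z],[0,1,0],[z,0,k]])
sq=lambda P:np.array(P,float)@M.T+[0,0,110]
c=lambda L:np.array([[130+y*.375,130+x*.375] for x,y in L])
rc=lambda L:np.array([[y,x] for x,y in L],float)
B=[[-150,22.5,4],[-150,-22.5,4],[0,70,26],[0,-70,26],[14,70,26],[14,-70,26]]
i=[0,1,2,3,4,5]
q,e=fit(w,sq([[-150,-22.5,4],[-150,22.5,4],[0,-70,26],[0,70,26],[14,-70,26],[14,70,26]]),rc([(331,158),(370,163),(268,291),(411,303),(268,303),(411,316)]),[480,-250,-1.6],T); print("wrist",q,e.round(1).tolist())
print(proj(w,sq([[-150,-22.5,4],[-150,22.5,4],[0,-70,26],[0,70,26],[14,-70,26],[14,70,26]])@R.from_euler("z",q[2]).as_matrix().T+[q[0],q[1],0],T)[:,::-1].round())
q2,e=fit(t,sq([[-150,22.5,4],[-150,-22.5,4]]),c([(620,278),(620,318)]),[480,-250,-1.6]); print("top",q2,e.round(1).tolist())
g=sq([[-19,0,2]])@R.from_euler("z",q[2]).as_matrix().T+[q[0],q[1],0]; print("grip",g)
goto(g[0]+[0,0,100],q[2]+np.pi/2)
E
python3 sq.py
```

```text
wrist [ 500.58380993 -253.40988236   -1.64942695] [[0.3, -0.7], [0.0, 0.5], [-1.8, 0.2], [-0.5, 1.1], [0.8, -1.4], [0.7, 0.0]]
[[330. 158.]
 [371. 163.]
 [268. 289.]
 [412. 302.]
 [267. 304.]
 [411. 317.]]
top [ 507.71242373 -252.7217379    -1.58147416] [[-0.1, 0.0], [0.1, -0.0]]
grip [[ 501.97531227 -235.74967052  102.84593549]]
grasp pt [ 481.5 -174.2  294.7] closing yaw 0.0363 twist 0.1149 shift now axes [-62.3  18.2  91.8] shift after twist [-59.8  25.2  91.8]
```

{"op": "apply_moves", "data": {
  "rows": [
    {"gripper": 0.25, "slide": [0, 0, 0], "twist": 0.115},
    {"gripper": 0.25, "slide": [-0.02, 0.01, 0.03], "twist": 0},
    {"gripper": 0.25, "slide": [-0.02, 0.01, 0.03], "twist": 0},
    {"gripper": 0.25, "slide": [-0.013, 0.005, 0.03], "twist": 0},
    {"gripper": 0.25, "slide": [0, 0, 0.025], "twist": 0},
    {"gripper": 0.25, "slide": [0, 0, 0.02], "twist": 0},
    {"gripper": 0.25, "slide": [0, 0, 0], "twist": 0}
  ]
}}

```text
clock: 4.7
ee_pos: [501.8, -229.0, 337.1]
orientation: [0.734, 0.679, -0.001, -0.002]
contact_force: [0.2, 0.4, -0.5]
grip_width: 0.749
grasp_force: 0.0
```

```bash
python3 - <<'E'
from h import *
import pickle
T=tool(); w=capture("wrist"); t=capture("top"); s=capture("side")
pickle.dump((T,w,t,s),open("d1.pkl","wb"))
goto([502.5,-229,120.5],-1.6494+np.pi/2); f=w["frame"]
cv2.imwrite("pics/w3.png",cv2.resize(f[60:330,150:510],(800,600),interpolation=cv2.INTER_CUBIC))
s=get_state();print(s["clock"],s["contact_force"])
E
```

```text
grasp pt [ 502.5 -229.2  160.9] closing yaw -0.0799 twist -0.0013 shift now axes [ 0.3 -0.1 40.4] shift after twist [ 0.3 -0.1 40.4]
4.85 [-0.08072217 -0.04582428  0.5254311 ]
```

View pics/w3.png

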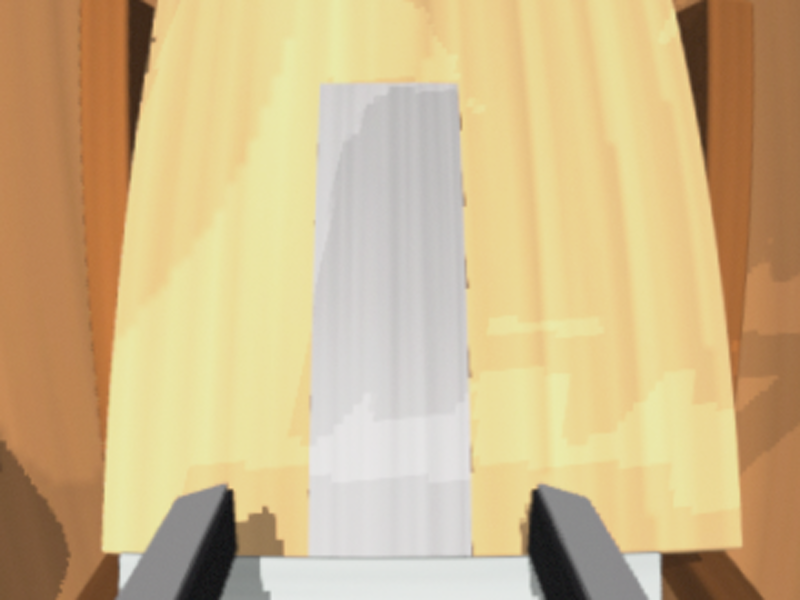

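This close-up shows the blade tip corners at (321,84) and (458,84) and the head's inner top edge at row 554, from column 119 to 661. The fingers straddle the blade evenly. I'm refitting from these points.

```bash
python3 - <<'E'
from h import *
import pickle
T,w,t,s=pickle.load(open("d1.pkl","rb"))
k,z=np.cos(np.radians(28)),np.sin(np.radians(28)); M=np.array([[k,0,-z],[0,1,0],[z,0,k]])
sq=lambda P:np.array(P,float)@M.T+[0,0,110]
P=sq([[-150,-22.5,4],[-150,22.5,4],[0,-70,26],[0,70,26]])
px=np.array([[60+y*.45,150+x*.45] for x,y in[(321,84),(458,84),(119,554),(661,554)]])
q,e=fit(w,P,px,[500,-253,-1.65],T); print(q,e.round(1).tolist())
g=[-24.5*np.cos(q[2])+q[0],-24.5*np.sin(q[2])+q[1],120.5]
goto(g,q[2]+np.pi/2)
E
```

```text
[ 500.87073673 -253.63095749   -1.64706801] [[0.7, -0.2], [0.8, 0.2], [-0.7, 0.2], [-0.6, -0.2]]
grasp pt [ 502.5 -229.2  160.9] closing yaw -0.0799 twist -0.0037 shift now axes [ 0.1  0.2 40.4] shift after twist [ 0.1  0.2 40.4]
```

{"op": "apply_moves", "data": {
  "rows": [
    {"gripper": 0.25, "slide": [0, 0, 0.015], "twist": 0},
    {"gripper": 0.25, "slide": [0, 0, 0.013], "twist": 0},
    {"gripper": 0.25, "slide": [0, 0, 0.007], "twist": 0},
    {"gripper": 0.25, "slide": [0, 0, 0.003], "twist": 0},
    {"gripper": 0.25, "slide": [0, 0, 0], "twist": 0},
    {"gripper": 0.25, "slide": [0, 0, 0], "twist": 0}
  ]
}}

```text
clock: 5.45
ee_pos: [502.2, -229.1, 302.1]
orientation: [0.735, 0.678, 0.0, 0.0]
contact_force: [0.4, 0.0, 0.8]
grip_width: 0.75
grasp_force: 0.0
```

{"op": "apply_moves", "data": {
  "rows": [
    {"gripper": 0.25, "slide": [0, 0, 0.001], "twist": 0},
    {"gripper": 0.25, "slide": [0, 0, 0], "twist": 0},
    {"gripper": 0.25, "slide": [0, 0, 0], "twist": 0}
  ]
}}

```text
clock: 5.75
ee_pos: [502.1, -229.1, 301.2]
orientation: [0.735, 0.678, 0.0, 0.001]
contact_force: [0.2, -0.8, 5.5]
grip_width: 0.75
grasp_force: 1.9
```

{"op": "apply_moves", "data": {
  "rows": [
    {"gripper": 0.25, "slide": [0, 0, 0.001], "twist": 0},
    {"gripper": 0.25, "slide": [0, 0, 0], "twist": 0},
    {"gripper": 0.25, "slide": [0, 0, 0], "twist": 0}
  ]
}}

```text
clock: 6.05
ee_pos: [502.2, -229.2, 300.8]
orientation: [0.735, 0.678, 0.0, 0.001]
contact_force: [-3.3, 0.2, 11.8]
grip_width: 0.745
grasp_force: 5.1
```

{"op": "apply_moves", "data": {
  "rows": [
    {"gripper": 0.25, "slide": [0, 0, -0.001], "twist": 0},
    {"gripper": 0.7, "slide": [0, 0, 0], "twist": 0},
    {"gripper": 0.7, "slide": [0, 0, 0], "twist": 0},
    {"gripper": 0.7, "slide": [0, 0, 0], "twist": 0},
    {"gripper": 0.7, "slide": [0, 0, 0], "twist": 0},
    {"gripper": 0.7, "slide": [0, 0, 0], "twist": 0}
  ],
  "grip_force": 50
}}

```text
clock: 6.65
ee_pos: [502.2, -228.8, 300.8]
orientation: [0.735, 0.678, 0.0, 0.0]
contact_force: [1.0, 2.8, 5.1]
grip_width: 0.447
grasp_force: 51.0
```

{"op": "apply_moves", "data": {
  "rows": [
    {"gripper": 0.7, "slide": [0, 0, -0.004], "twist": 0},
    {"gripper": 0.7, "slide": [0, 0, -0.006], "twist": 0},
    {"gripper": 0.7, "slide": [0, 0, -0.01], "twist": 0},
    {"gripper": 0.7, "slide": [0.001, 0, -0.01], "twist": 0},
    {"gripper": 0.7, "slide": [0, 0, 0], "twist": 0},
    {"gripper": 0.7, "slide": [0, 0, 0], "twist": 0}
  ]
}}

```text
clock: 7.25
ee_pos: [502.1, -228.0, 330.9]
orientation: [0.735, 0.678, 0.0, 0.0]
contact_force: [-0.2, 0.4, -4.1]
grip_width: 0.442
grasp_force: 50.0
```

```bash
python3 - <<'E'
from h import *
import pickle
T=tool(); w=capture("wrist"); s=capture("side")
pickle.dump((T,w,s),open("d2.pkl","wb")); f=w["frame"]
a=cv2.resize(f[60:330,150:510],(400,300)); b=cv2.resize(s["frame"][80:280,250:450],(400,400))
cv2.imwrite("pics/w4.png",np.hstack([np.vstack([a,np.zeros((100,400,3),np.uint8)]),b]))
E
```

```text
(no output)
```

View pics/w4.png

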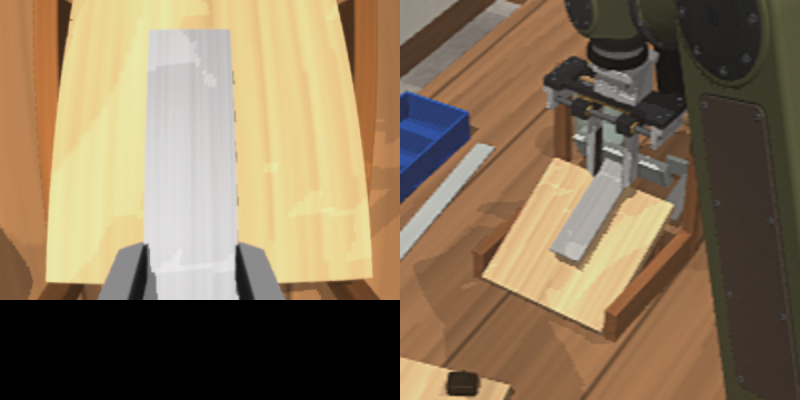

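The wrist crop shows the blade held between the pads, and the side crop shows the square clear of the rack and still tilted. I'm raising it and carrying it over to the panel.

{"op": "apply_moves", "data": {
  "rows": [
    {"gripper": 0.7, "slide": [0.004, 0, -0.02], "twist": 0},
    {"gripper": 0.7, "slide": [0.006, 0, -0.03], "twist": 0},
    {"gripper": 0.7, "slide": [0.01, 0, -0.03], "twist": 0},
    {"gripper": 0.7, "slide": [0.02, 0, -0.03], "twist": 0},
    {"gripper": 0.7, "slide": [0.038, 0.011, -0.01], "twist": 0},
    {"gripper": 0.7, "slide": [0.041, 0.011, 0], "twist": 0},
    {"gripper": 0.7, "slide": [0.041, 0.011, 0], "twist": 0},
    {"gripper": 0.7, "slide": [0.041, 0.011, 0], "twist": 0},
    {"gripper": 0.7, "slide": [0.041, 0.011, 0], "twist": 0},
    {"gripper": 0.7, "slide": [0.041, 0.011, 0], "twist": 0},
    {"gripper": 0.7, "slide": [0.041, 0.011, 0], "twist": 0},
    {"gripper": 0.7, "slide": [0.041, 0.011, 0], "twist": 0}
  ]
}}

```text
clock: 8.55
ee_pos: [620.1, 130.3, 450.1]
orientation: [0.735, 0.678, -0.0, -0.0]
contact_force: [0.6, -1.2, -3.6]
grip_width: 0.448
grasp_force: 50.0
```

{"op": "apply_moves", "data": {
  "rows": [
    {"gripper": 0.7, "slide": [0.03, 0.011, 0], "twist": -0.07},
    {"gripper": 0.7, "slide": [0.02, 0.011, 0], "twist": -0.12},
    {"gripper": 0.7, "slide": [0, 0, 0], "twist": -0.14},
    {"gripper": 0.7, "slide": [0, 0, 0], "twist": -0.14},
    {"gripper": 0.7, "slide": [0, 0, 0], "twist": -0.14},
    {"gripper": 0.7, "slide": [0, 0, 0], "twist": -0.14},
    {"gripper": 0.7, "slide": [0, 0, 0], "twist": -0.14},
    {"gripper": 0.7, "slide": [0, 0, 0], "twist": -0.14},
    {"gripper": 0.7, "slide": [0, 0, 0], "twist": -0.14},
    {"gripper": 0.7, "slide": [0, 0, 0], "twist": -0.14},
    {"gripper": 0.7, "slide": [0, 0, 0], "twist": -0.14},
    {"gripper": 0.7, "slide": [0, 0, 0], "twist": -0.14}
  ]
}}

```text
clock: 9.75
ee_pos: [644.6, 177.4, 449.8]
orientation: [0.029, 1.0, -0.0, -0.001]
contact_force: [-0.6, 0.3, -3.7]
grip_width: 0.445
grasp_force: 50.0
```

{"op": "apply_moves", "data": {
  "rows": [
    {"gripper": 0.7, "slide": [0, 0, 0], "twist": -0.14},
    {"gripper": 0.7, "slide": [0, 0, 0], "twist": -0.12},
    {"gripper": 0.7, "slide": [0, 0, 0], "twist": 0},
    {"gripper": 0.7, "slide": [0, 0, 0], "twist": 0}
  ]
}}

```text
clock: 10.15
ee_pos: [644.5, 177.4, 450.2]
orientation: [-0.097, 0.995, -0.0, -0.0]
contact_force: [0.9, 0.2, -3.4]
grip_width: 0.448
grasp_force: 50.0
```

```bash
python3 - <<'E'
from h import *
import pickle
T=tool(); w=capture("wrist"); t=capture("top"); s=capture("side")
pickle.dump((T,w,t,s),open("d3.pkl","wb"))
goto([644.6,190,270],.1937+np.pi/2); cv2.imwrite("pics/w5.png",w["frame"]); print(get_state()["clock"])
E
```

```text
grasp pt [644.4 177.4 270.5] closing yaw 1.7657 twist 0.0012 shift now axes [-2.6 12.4  0.5] shift after twist [-2.6 12.4  0.5]
10.3
```

View pics/w5.png

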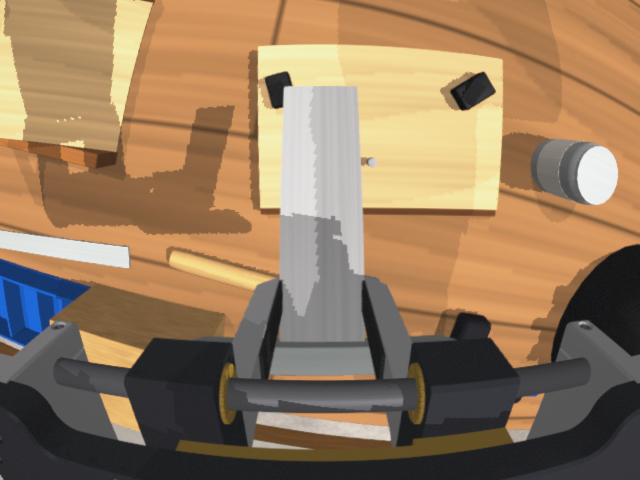

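The square is held level in roll with its tip corners at (285,87) and (356,87). The panel corners are at (258,46), (503,59), (497,209) and (261,208), and the pin top is at (371,161). I'm refining the panel pose and the square's tilt from these.

```bash
python3 - <<'E'
from h import *
import pickle
T,w,t,s=pickle.load(open("d3.pkl","rb"))
rc=lambda L:np.array([[y,x] for x,y in L],float)
P=np.array([[-91,-140,24],[-91,140,24],[91,140,24],[91,-140,24.]])
q,e=fit(w,P,rc([(258,46),(503,59),(497,209),(261,208)]),[540,226,.19],T); print("panel w",q,e.round(1).tolist())
Pm=R.from_euler("z",q[2]).as_matrix()
print("pin in panel",(Pm.T@(atz(w,[161,371],39,T)-[q[0],q[1],0])).round(1))
# square: pose in tool frame, grip at tips
def sqT(v,pts):  # v: x,z offset of square origin from fingertip point in panel-ish dir, pitch, yaw err, y
    Ry=R.from_euler("zy",[np.arctan2(T[1,1],T[0,1])-np.pi/2+v[3],-v[2]]).as_matrix()
    Rz=R.from_euler("z",np.arctan2(T[1,1],T[0,1])-np.pi/2).as_matrix()
    tip=T[:3,3]+199*T[:3,2]
    return np.array(pts,float)@Ry.T+tip+Rz@np.array([v[0],v[4],v[1]])
pts=[[-150,-22.5,4],[-150,22.5,4],[0,-20,26],[0,20,26]]
px=rc([(285,87),(356,87),(272,344),(368,344)])
def res(v):
    d=proj(w,sqT(v,pts),T)-px; d[2:,1]=0; return np.r_[d.ravel(),(v[1]-6)/3]
r=least_squares(res,[20,8,.45,0,0],x_scale=[1,1,.05,.01,1]); print("sq x,z,pitch,yaw,y",r.x.round(3),r.fun.round(1))
print(proj(w,sqT(r.x,pts),T)[:,::-1].round())
E
```

```text
panel w [5.38620037e+02 2.29748931e+02 1.96969251e-01] [[-0.1, 0.2], [-0.4, -0.3], [0.5, 0.3], [0.0, -0.2]]
pin in panel [ 37.7 -19.5  39. ]
sq x,z,pitch,yaw,y [ 2.4002e+01  5.0960e+00  4.5100e-01 -1.1000e-02  3.8400e-01] [-1.3 -0.6  1.4  0.5  0.8  0.  -0.9  0.  -0.3]
[[284.  86.]
 [357.  88.]
 [285. 345.]
 [368. 343.]]
```

{"op": "apply_moves", "data": {
  "rows": [
    {"gripper": 0.7, "slide": [0.0075, 0.017, 0.01], "twist": -0.002},
    {"gripper": 0.7, "slide": [0, 0, 0.03], "twist": 0},
    {"gripper": 0.7, "slide": [0, 0, 0.04], "twist": 0},
    {"gripper": 0.7, "slide": [0, 0, 0.04], "twist": 0},
    {"gripper": 0.7, "slide": [0, 0, 0.025], "twist": 0},
    {"gripper": 0.7, "slide": [0, 0, 0.014], "twist": 0},
    {"gripper": 0.7, "slide": [0, 0, 0], "twist": 0},
    {"gripper": 0.7, "slide": [0, 0, 0], "twist": 0}
  ]
}}

```text
clock: 11.1
ee_pos: [634.0, 192.7, 293.1]
orientation: [-0.099, 0.995, 0.0, 0.001]
contact_force: [0.7, -0.7, -3.5]
grip_width: 0.441
grasp_force: 50.0
```

{"op": "apply_moves", "data": {
  "rows": [
    {"gripper": 0.7, "slide": [0, 0, 0.004], "twist": 0},
    {"gripper": 0.7, "slide": [0, 0, 0.004], "twist": 0},
    {"gripper": 0.7, "slide": [0, 0, 0.004], "twist": 0},
    {"gripper": 0.7, "slide": [0, 0, 0.004], "twist": 0},
    {"gripper": 0.7, "slide": [0, 0, 0], "twist": 0}
  ],
  "grip_force": 15
}}

```text
clock: 11.6
ee_pos: [633.6, 192.5, 274.9]
orientation: [-0.099, 0.995, -0.0, -0.0]
contact_force: [-0.1, 0.1, -4.0]
grip_width: 0.467
grasp_force: 15.0
```

{"op": "apply_moves", "data": {
  "rows": [
    {"gripper": 0.7, "slide": [0, 0, 0.004], "twist": 0},
    {"gripper": 0.7, "slide": [0, 0, 0.004], "twist": 0},
    {"gripper": 0.7, "slide": [0, 0, 0.004], "twist": 0},
    {"gripper": 0.7, "slide": [0, 0, 0], "twist": 0}
  ],
  "grip_force": 15
}}

```text
clock: 12.0
ee_pos: [633.6, 192.6, 262.8]
orientation: [-0.099, 0.995, -0.0, -0.001]
contact_force: [0.6, -0.5, -3.6]
grip_width: 0.468
grasp_force: 15.0
```

{"op": "apply_moves", "data": {
  "rows": [
    {"gripper": 0.7, "slide": [0, 0, 0.004], "twist": 0},
    {"gripper": 0.7, "slide": [0, 0, 0.004], "twist": 0},
    {"gripper": 0.7, "slide": [0, 0, 0.004], "twist": 0},
    {"gripper": 0.7, "slide": [0, 0, 0], "twist": 0}
  ]
}}

```text
clock: 12.4
ee_pos: [633.6, 192.6, 250.8]
orientation: [-0.099, 0.995, -0.0, -0.001]
contact_force: [-0.2, -1.3, -2.9]
grip_width: 0.469
grasp_force: 14.9
```

```bash
python3 - <<'E'
from h import *
import pickle
T=tool(); w=capture("wrist"); t=capture("top"); s=capture("side")
pickle.dump((T,w,t,s),open("d4.pkl","wb"))
a=cv2.resize(w["frame"][60:360,170:470],(400,400)); b=cv2.resize(s["frame"][220:370,160:310],(400,400))
cv2.imwrite("pics/w6.png",np.hstack([a,b])); print(get_state()["clock"])
E
```

```text
12.55
```

View pics/w6.png

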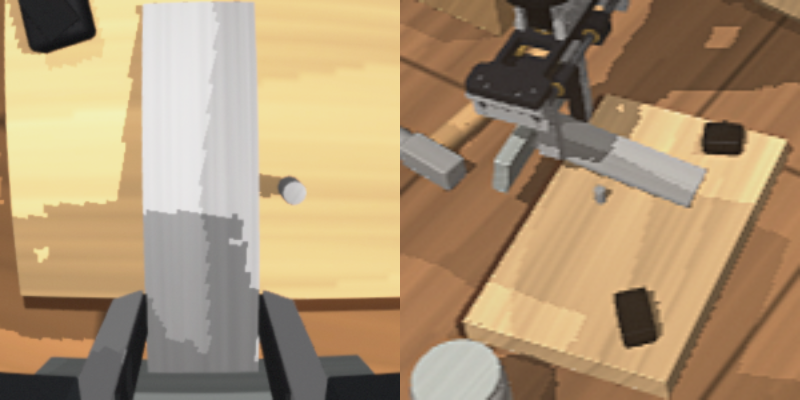

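The blade is nearly level, with its tip just reaching the panel. The pin at (291,190) in the wrist crop stands to the blade's left with a gap, and the charcoal is clear. I'll lower further.

{"op": "apply_moves", "data": {
  "rows": [
    {"gripper": 0.7, "slide": [0, 0, 0.003], "twist": 0},
    {"gripper": 0.7, "slide": [0, 0, 0.003], "twist": 0},
    {"gripper": 0.7, "slide": [0, 0, 0.003], "twist": 0},
    {"gripper": 0.7, "slide": [0, 0, 0.003], "twist": 0},
    {"gripper": 0.7, "slide": [0, 0, 0], "twist": 0}
  ],
  "grip_force": 10
}}

```text
clock: 13.05
ee_pos: [633.7, 192.5, 239.0]
orientation: [-0.099, 0.995, -0.0, -0.0]
contact_force: [0.1, -0.8, -3.1]
grip_width: 0.473
grasp_force: 9.8
```

{"op": "apply_moves", "data": {
  "rows": [
    {"gripper": 0.7, "slide": [0, 0, 0.003], "twist": 0},
    {"gripper": 0.7, "slide": [0, 0, 0.003], "twist": 0},
    {"gripper": 0.7, "slide": [0, 0, 0.002], "twist": 0},
    {"gripper": 0.7, "slide": [0, 0, 0], "twist": 0}
  ]
}}

```text
clock: 13.45
ee_pos: [633.7, 192.6, 231.2]
orientation: [-0.099, 0.995, -0.0, -0.0]
contact_force: [0.3, 1.0, -2.7]
grip_width: 0.469
grasp_force: 10.0
```

{"op": "apply_moves", "data": {
  "rows": [
    {"gripper": 0.7, "slide": [0, 0, 0.002], "twist": 0},
    {"gripper": 0.7, "slide": [0, 0, 0], "twist": 0}
  ]
}}

```text
clock: 13.65
ee_pos: [633.7, 192.5, 229.4]
orientation: [-0.099, 0.995, -0.0, -0.0]
contact_force: [0.3, -0.7, -3.4]
grip_width: 0.469
grasp_force: 10.0
```

{"op": "apply_moves", "data": {
  "rows": [
    {"gripper": 0.7, "slide": [0, 0, 0.002], "twist": 0},
    {"gripper": 0.7, "slide": [0, 0, 0], "twist": 0},
    {"gripper": 0.7, "slide": [0, 0, 0], "twist": 0}
  ]
}}

```text
clock: 13.95
ee_pos: [633.8, 192.8, 228.2]
orientation: [-0.099, 0.995, 0.0, 0.001]
contact_force: [-0.2, 2.5, 0.3]
grip_width: 0.305
grasp_force: 3.6
```

{"op": "apply_moves", "data": {
  "rows": [
    {"gripper": 0.7, "slide": [0, 0, 0.001], "twist": 0},
    {"gripper": 0.7, "slide": [0, 0, 0], "twist": 0},
    {"gripper": 0.7, "slide": [0, 0, 0], "twist": 0}
  ]
}}

```text
clock: 14.25
ee_pos: [633.8, 192.7, 227.5]
orientation: [-0.099, 0.995, 0.0, 0.0]
contact_force: [-2.6, 1.5, 5.8]
grip_width: 0.297
grasp_force: 2.9
```

```bash
python3 - <<'E'
from h import *
import pickle
T=tool(); w=capture("wrist"); t=capture("top"); s=capture("side")
pickle.dump((T,w,t,s),open("d5.pkl","wb"))
a=cv2.resize(w["frame"][60:360,170:470],(400,400)); b=cv2.resize(s["frame"][220:370,160:310],(400,400))
cv2.imwrite("pics/w7.png",np.hstack([a,b])); print(get_state()["clock"])
E
```

```text
14.4
```

View pics/w7.png

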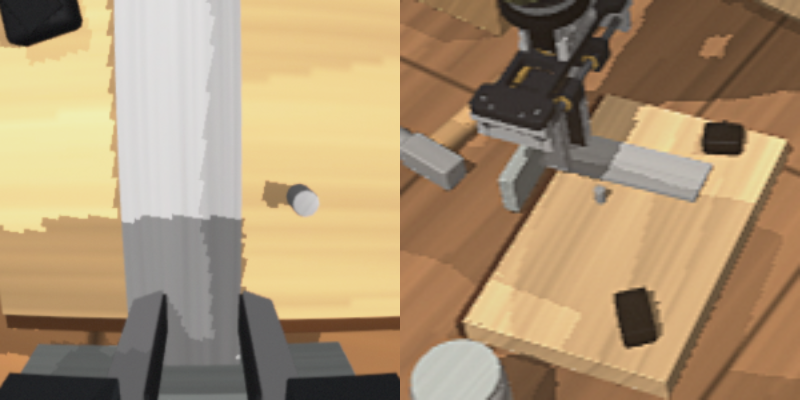

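The square lies flat. It slipped the last few mm out of the pads, and the fingertips now rest on the blade. I'll lift off, back away and measure its pose.

{"op": "apply_moves", "data": {
  "rows": [
    {"gripper": 0.7, "slide": [0, 0, -0.005], "twist": 0},
    {"gripper": 0.7, "slide": [0, 0, -0.03], "twist": 0},
    {"gripper": 0.25, "slide": [0, 0, -0.04], "twist": 0},
    {"gripper": 0.0, "slide": [-0.02, 0, -0.04], "twist": 0},
    {"gripper": 0.0, "slide": [-0.03, 0, -0.03], "twist": 0},
    {"gripper": 0.0, "slide": [-0.01, 0, 0], "twist": 0},
    {"gripper": 0.0, "slide": [0, 0, 0], "twist": 0},
    {"gripper": 0.0, "slide": [0, 0, 0], "twist": 0}
  ]
}}

```text
clock: 15.2
ee_pos: [692.3, 204.3, 370.5]
orientation: [-0.099, 0.995, -0.0, -0.001]
contact_force: [0.7, 0.5, -0.7]
grip_width: 0.775
grasp_force: 0.0
```

```bash
python3 - <<'E'
from h import *
import pickle
T=tool(); w=capture("wrist"); t=capture("top"); s=capture("side")
pickle.dump((T,w,t,s),open("d6.pkl","wb"))
cv2.imwrite("pics/w8.png",cv2.resize(w["frame"][0:360,120:600],(800,600),interpolation=cv2.INTER_CUBIC)); print(get_state()["clock"])
for l in("head_left","head_right","pin","lip"): print(l,[(np.round(q["point"]),round(q["conf"],2)) for q in find_in(w,l)][:3])
E
```

```text
15.35
head_left [(array([141., 309.]), 0.8)]
head_right [(array([142., 309.]), 0.6)]
pin [(array([108., 363.]), 0.53)]
lip [(array([175., 404.]), 0.62)]
```

View pics/w8.png

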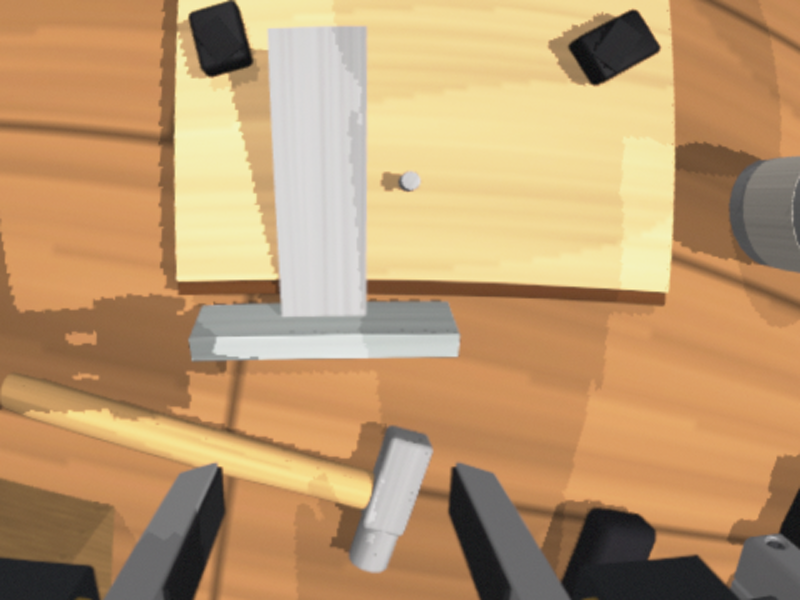

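This clear view shows the square flat on the panel with its tip corners at (269,29) and (367,27). The head top's inner edge runs (193,335)–(459,334) and its outer edge (191,359)–(459,357). The panel's far corners are (178,283) and (666,293), and the pin top is (409,180), a clear gap to the left of the blade.

```bash
cat > f6.py <<'E'
from h import *
import pickle
T,w,t,s=pickle.load(open("d6.pkl","rb"))
c=lambda L:np.array([[y*.6,120+x*.6] for x,y in L])
P=np.array([[-150,-22.5,28],[-150,22.5,28],[0,-70,50],[0,70,50],[14,-70,50],[14,70,50],[0,-70,10],[0,70,10]])
q,e=fit(w,P,c([(269,29),(367,27),(193,335),(459,334),(191,359),(459,357),(203,305),(446,302)]),[640,200,.2],T); print("sq",q,e.round(1).tolist())
p,e=fit(w,np.array([[91,-140,24],[91,140,24.],[39,-19,39]]),c([(178,283),(666,293),(409,180)]),[540,228,.19],T)
r=least_squares(lambda v:(proj(w,np.array([[91,-140,24],[91,140,24.],[39,v[3],39]])@R.from_euler("z",v[2]).as_matrix().T+[v[0],v[1],0],T)-c([(178,283),(666,293),(409,180)])).ravel(),[540,228,.19,-19],x_scale=[1,1,.01,1]); p=r.x
print("panel,piny",p,r.fun.round(1))
Pm=R.from_euler("z",p[2]).as_matrix(); o=Pm.T@np.array([q[0]-p[0],q[1]-p[1],0]); print("sq in panel",o,"yaw rel",q[2]-p[2])
np.save("panel.npy",p)
for n,g in(("head centre",[o[0]+7,o[1],24+30]),):
    a=Pm@np.array(g)+[p[0],p[1],0]; print(n,a); goto(a,p[2])
E
python3 f6.py
```

```text
sq [6.61457703e+02 1.91454212e+02 2.09024664e-01] [[7.4, 4.8], [7.7, -1.8], [-2.7, -5.9], [-3.9, 2.5], [-0.8, -3.6], [-1.3, 2.0], [8.1, -1.8], [8.3, 1.8]]
panel,piny [ 5.39542206e+02  2.28837642e+02  1.97211150e-01 -1.78495682e+01] [-0.3 -1.1 -0.2  1.4  0.6 -0. ]
sq in panel [112.2276535  -60.54636981   0.        ] yaw rel 0.011813513953209925
head centre [668.32202046 192.82575918  54.        ]
grasp pt [692.3 204.4 191.7] closing yaw 1.7701 twist -1.5687 shift now axes [ 25.8  -6.6 137.7] shift after twist [  6.7  25.8 137.7]
```

```bash
cat >> f6.py <<'E'
L=np.array([[-150,-22.5,4],[-150,22.5,4],[0,-70,26],[0,70,26],[14,-70,26],[14,70,26],[0,-70,-14],[0,70,-14],[0,-22.5,4],[0,22.5,4]],float)
px=c([(269,29),(367,27),(193,335),(459,334),(191,359),(459,357),(203,305),(446,302),(281,315),(367,316)])
W=lambda v:L@R.from_euler("zyx",v[3:]).as_matrix().T+v[:3]
r=least_squares(lambda v:(proj(w,W(v),T)-px).ravel(),[660,191,24,.2,0,0],x_scale=[1,1,1,.01,.01,.01],loss="soft_l1")
v=r.x; print("6dof",v.round(3),r.fun.reshape(-1,2).round(1).tolist())
print("in panel",(Pm.T@(v[:3]-[p[0],p[1],0])).round(1)); print("pts in panel\n",((W(v)-[p[0],p[1],0])@Pm).round(1)[[0,1,2,6,7]])
E
python3 f6.py
```

```text
sq [6.61457703e+02 1.91454212e+02 2.09024664e-01] [[7.4, 4.8], [7.7, -1.8], [-2.7, -5.9], [-3.9, 2.5], [-0.8, -3.6], [-1.3, 2.0], [8.1, -1.8], [8.3, 1.8]]
panel,piny [ 5.39542206e+02  2.28837642e+02  1.97211150e-01 -1.78495682e+01] [-0.3 -1.1 -0.2  1.4  0.6 -0. ]
sq in panel [112.2276535  -60.54636981   0.        ] yaw rel 0.011813513953209925
head centre [668.32202046 192.82575918  54.        ]
grasp pt [692.3 204.4 191.7] closing yaw 1.7701 twist -1.5687 shift now axes [ 25.8  -6.6 137.7] shift after twist [  6.7  25.8 137.7]
6dof [ 6.58460e+02  1.91039e+02  1.60100e+01  2.18000e-01  2.85000e-01
 -5.20000e-02] [[0.2, 0.4], [0.1, -0.1], [0.4, -2.9], [-0.5, 0.4], [0.2, 0.3], [0.1, -1.0], [-0.3, 0.0], [-0.0, 1.1], [0.5, 0.8], [-0.6, -0.8]]
in panel [109.2 -60.4  16. ]
pts in panel
 [[ -33.2  -85.    62.3]
 [ -33.7  -40.    62.8]
 [ 117.4 -130.5   40.2]
 [ 106.  -130.3    1.9]
 [ 104.4    9.7    3.3]]
```

The T-square overbalanced: its head has dropped onto the bench and the blade leans up at 16°. It is stable. The vertical pads will level it when they close on the head's top, so I'll turn the tool and grip the head across x.

{"op": "apply_moves", "data": {
  "rows": [
    {"gripper": 0.57, "slide": [0, 0, 0], "twist": 0.143},
    {"gripper": 0.57, "slide": [0, 0, 0], "twist": 0.143},
    {"gripper": 0.57, "slide": [0, 0, 0], "twist": 0.143},
    {"gripper": 0.57, "slide": [0, 0, 0], "twist": 0.143},
    {"gripper": 0.57, "slide": [0, 0, 0], "twist": 0.143},
    {"gripper": 0.57, "slide": [0, 0, 0], "twist": 0.143},
    {"gripper": 0.57, "slide": [0, 0, 0], "twist": 0.143},
    {"gripper": 0.57, "slide": [0, 0, 0], "twist": 0.143},
    {"gripper": 0.57, "slide": [0, 0, 0], "twist": 0.143},
    {"gripper": 0.57, "slide": [0, 0, 0], "twist": 0.143},
    {"gripper": 0.57, "slide": [0, 0, 0], "twist": 0.143},
    {"gripper": 0.57, "slide": [0, 0, 0], "twist": 0}
  ]
}}

```text
clock: 16.75
ee_pos: [692.5, 204.5, 371.7]
orientation: [0.635, 0.772, -0.0, 0.0]
contact_force: [0.2, -0.1, -0.1]
grip_width: 0.435
grasp_force: 0.0
```

{"op": "apply_moves", "data": {
  "rows": [
    {"gripper": 0.57, "slide": [-0.0066, -0.024, 0.04], "twist": 0},
    {"gripper": 0.57, "slide": [0, 0, 0.04], "twist": 0},
    {"gripper": 0.57, "slide": [0, 0, 0.03], "twist": 0},
    {"gripper": 0.57, "slide": [0, 0, 0], "twist": 0},
    {"gripper": 0.57, "slide": [0, 0, 0], "twist": 0}
  ]
}}

```text
clock: 17.25
ee_pos: [670.6, 193.4, 262.7]
orientation: [0.633, 0.774, 0.0, 0.0]
contact_force: [-0.1, -1.0, 0.7]
grip_width: 0.429
grasp_force: 0.0
```

```bash
python3 - <<'E'
from h import *
goto([670.1,193.2,49],.1972); s=get_state(); print(s["clock"],s["contact_force"].round(1),s["grip_width"],s["qpos"].round(2))
E
```

```text
grasp pt [670.7 193.4  82.7] closing yaw 0.1995 twist 0.0023 shift now axes [-0.1 -0.6 33.7] shift after twist [-0.1 -0.6 33.7]
17.25 [-0.1 -1.   0.7] 0.4285269917909293 [ 0.23  0.76  1.17 -0.    1.21  0.03]
```

Descending to the head.

{"op": "apply_moves", "data": {
  "rows": [
    {"gripper": 0.57, "slide": [0, -0.0005, 0.014], "twist": 0.002},
    {"gripper": 0.57, "slide": [0, 0, 0.008], "twist": 0},
    {"gripper": 0.57, "slide": [0, 0, 0.006], "twist": 0},
    {"gripper": 0.57, "slide": [0, 0, 0.003], "twist": 0},
    {"gripper": 0.57, "slide": [0, 0, 0], "twist": 0},
    {"gripper": 0.57, "slide": [0, 0, 0], "twist": 0}
  ]
}}

```text
clock: 17.85
ee_pos: [669.9, 193.2, 231.0]
orientation: [0.635, 0.773, 0.0, 0.0]
contact_force: [-0.3, 0.5, 0.4]
grip_width: 0.43
grasp_force: 0.0
```

{"op": "apply_moves", "data": {
  "rows": [
    {"gripper": 0.95, "slide": [0, 0, 0.002], "twist": 0},
    {"gripper": 0.95, "slide": [0, 0, 0], "twist": 0},
    {"gripper": 0.95, "slide": [0, 0, 0], "twist": 0},
    {"gripper": 0.95, "slide": [0, 0, 0], "twist": 0},
    {"gripper": 0.95, "slide": [0, 0, 0], "twist": 0}
  ],
  "grip_force": 20
}}

```text
clock: 18.35
ee_pos: [670.0, 193.2, 229.1]
orientation: [0.635, 0.773, 0.0, 0.0]
contact_force: [1.7, 0.4, 1.6]
grip_width: 0.175
grasp_force: 18.8
```

{"op": "apply_moves", "data": {
  "rows": [
    {"gripper": 0.95, "slide": [0, 0, 0], "twist": 0},
    {"gripper": 0.95, "slide": [0, 0, -0.003], "twist": 0},
    {"gripper": 0.95, "slide": [0, 0, -0.004], "twist": 0},
    {"gripper": 0.95, "slide": [0, 0, -0.004], "twist": 0},
    {"gripper": 0.95, "slide": [0, 0, -0.004], "twist": 0},
    {"gripper": 0.95, "slide": [0, 0, 0], "twist": 0},
    {"gripper": 0.95, "slide": [0, 0, 0], "twist": 0}
  ],
  "grip_force": 50
}}

```text
clock: 19.05
ee_pos: [669.7, 193.2, 243.5]
orientation: [0.635, 0.773, -0.0, -0.0]
contact_force: [0.1, -0.6, -4.0]
grip_width: 0.146
grasp_force: 47.6
```

{"op": "apply_moves", "data": {
  "rows": [
    {"gripper": 0.95, "slide": [0, 0, -0.004], "twist": 0},
    {"gripper": 0.95, "slide": [0, -0.004, 0], "twist": 0},
    {"gripper": 0.95, "slide": [0, -0.004, 0], "twist": 0},
    {"gripper": 0.95, "slide": [0, -0.002, 0], "twist": 0},
    {"gripper": 0.95, "slide": [0, 0, 0], "twist": 0},
    {"gripper": 0.95, "slide": [0, 0, 0], "twist": 0}
  ]
}}

```text
clock: 19.65
ee_pos: [660.0, 191.3, 247.7]
orientation: [0.635, 0.773, -0.0, -0.0]
contact_force: [0.1, -0.1, -3.5]
grip_width: 0.143
grasp_force: 48.2
```

```bash
cat > seg.py <<'E'
from h import *
T=tool(); w=capture("wrist"); t=capture("top"); s=capture("side"); p=np.load("panel.npy"); Pm=R.from_euler("z",p[2]).as_matrix()
# blade mask (grey) inside the panel's top outline; fit the four blade sides per camera by IoU
from scipy.optimize import minimize
def mask(c,T=None):
    h=cv2.cvtColor(c["frame"],cv2.COLOR_BGR2HSV); m=((h[...,1]<70)&(h[...,2]>90)).astype(np.uint8)
    x=np.array([[-89,-100,24],[-89,-27,24],[88,-27,24],[88,-100,24.]])@Pm.T+[p[0],p[1],0]
    r=np.zeros_like(m); cv2.fillPoly(r,[np.int32(proj(c,x,T)[:,::-1].round())],1); return m,r
M={n:(c,TT,*mask(c,TT)) for n,c,TT in(("w",w,T),("t",t,None),("s",s,None))}
def outline(v): # v: panel x,y of origin, z, yaw rel, pitch(+ = tip up)
    L=np.array([[-150,-22.5,4],[-150,22.5,4],[-30,22.5,4],[-30,-22.5,4.]])@R.from_euler("zy",[v[3],v[4]]).as_matrix().T+v[:3]
    return L@Pm.T+[p[0],p[1],0]
def cost(v,names):
    e=0
    for n in names:
        c,TT,m,r=M[n]; S=8; k=np.zeros(m.shape,np.uint8); cv2.fillPoly(k,[np.int32((proj(c,outline(v),TT)[:,::-1]*S).round())],1,shift=3); b=m&r
        e+=1-(k&b).sum()/max(1,((k|b)&r).sum())
    return e/len(names)
def run(v0,names):
    b=None
    for d in (0,3,-3):
        q=minimize(cost,np.array(v0)+[d,d,0,0,0],args=(names,),method="Nelder-Mead",options=dict(initial_simplex=np.array(v0)+np.vstack([np.zeros(5),np.diag([4,4,3,.04,.06])]),maxiter=300))
        if b is None or q.fun<b.fun:b=q
    return b.x.round(3),round(b.fun,3)
g=T[:3,3]; o=Pm.T@np.array([g[0]-p[0],g[1]-p[1],0]); print("tool in panel",o.round(1),"yaw rel",round(np.arctan2(T[1,1],T[0,1])-p[2],4),"tip z",(g[2]-199).round(1))
for n in("w","t","s"): print(n,M[n][2].sum(),(M[n][2]&M[n][3]).sum(),run([o[0]-7,o[1],26,0,0],n))
print("ws",run([o[0]-7,o[1],26,0,0],"ws"),"wts",run([o[0]-7,o[1],26,0,0],"wts")); print(get_state()["clock"],get_state()["contact_force"].round(1))
E
python3 seg.py
```

```text
tool in panel [110.7 -60.4   0. ] yaw rel -0.0022 tip z 48.7
w 45304 16616 (array([ 1.17673e+02, -5.81970e+01,  3.10850e+01, -4.70000e-02,
        3.30000e-01]), np.float64(0.038))
t 80212 0 (array([103.711, -60.447,  26.   ,   0.   ,   0.   ]), np.float64(1.0))
s 74027 779 (array([ 1.05329e+02, -6.45660e+01,  2.80920e+01,  1.00000e-02,
        6.80000e-02]), np.float64(0.107))
ws (array([ 1.11885e+02, -6.33250e+01,  2.73210e+01,  6.00000e-03,
        9.60000e-02]), np.float64(0.151)) wts (array([ 1.11885e+02, -6.33250e+01,  2.73210e+01,  6.00000e-03,
        9.60000e-02]), np.float64(0.434))
19.8 [ 0.3 -0.3 -2.9]
```

```bash
cat > tip.py <<'E'
from h import *
p=np.load("panel.npy"); Pm=R.from_euler("z",p[2]).as_matrix()
def blob(c,T,lo,hi):
    h=cv2.cvtColor(c["frame"],cv2.COLOR_BGR2HSV); m=((h[...,1]<70)&(h[...,2]>90)).astype(np.uint8)
    x=np.array([[-140+dx,y,z] for dx in(0,225) for y in(-115,-27+0) for z in(lo,hi)],float)@Pm.T+[p[0],p[1],0]
    r=np.zeros_like(m); cv2.fillConvexPoly(r,cv2.convexHull(np.int32(proj(c,x,T)[:,::-1])),1)
    m=cv2.morphologyEx(m&r,cv2.MORPH_OPEN,np.ones((5,5) if T is not None else (3,3),np.uint8)); n,l,st,_=cv2.connectedComponentsWithStats(m); k=1+st[1:,4].argmax(); return (l==k).astype(np.uint8)
def corners(b):
    q=cv2.findContours(b,cv2.RETR_EXTERNAL,cv2.CHAIN_APPROX_NONE)[0]; q=max(q,key=len)
    for e in range(3,30):
        a=cv2.approxPolyDP(q,e,True)[:,0]
        if len(a)<=5: break
    return a
if __name__=="__main__":
    T=tool(); w=capture("wrist"); s=capture("side"); t=capture("top")
    for n,c,TT in(("w",w,T),("s",s,None),("t",t,None)):
        b=blob(c,TT,24,80); print(n,b.sum(),corners(b).tolist())
        print("  model tip px flat",proj(c,np.array([[-46,-83,29],[-46,-38,29]])@Pm.T+[p[0],p[1],0],TT)[:,::-1].round().tolist(),"tilted .29",proj(c,np.array([[-40,-83,72],[-40,-38,72]])@Pm.T+[p[0],p[1],0],TT)[:,::-1].round().tolist())
E
python3 tip.py
```

```text
w 17738 [[277, 247], [59, 255], [71, 321], [0, 366], [75, 324], [281, 343]]
  model tip px flat [[95.0, 306.0], [82.0, 243.0]] tilted .29 [[67.0, 337.0], [49.0, 265.0]]
s 1052 [[230, 246], [217, 280], [272, 289], [278, 275], [226, 266]]
  model tip px flat [[278.0, 282.0], [271.0, 296.0]] tilted .29 [[275.0, 269.0], [267.0, 283.0]]Traceback (most recent call last):
  File "tip.py", line 17, in <module>
    b=blob(c,TT,24,80); print(n,b.sum(),corners(b).tolist())
  File "tip.py", line 7, in blob
    m=cv2.morphologyEx(m&r,cv2.MORPH_OPEN,np.ones((5,5) if T is not None else (3,3),np.uint8)); n,l,st,_=cv2.connectedComponentsWithStats(m); k=1+st[1:,4].argmax(); return (l==k).astype(np.uint8)
                                                                                                                                                  ~~~~~~~~~~~~~~~^^
ValueError: attempt to get argmax of an empty sequence
```

Triangulation puts the tip at about z 50, so about 9° of tilt remains. Pulling the head toward the lipping brings its lower edge into contact, which will level it further and moves the weight onto the panel.

{"op": "apply_moves", "data": {
  "rows": [
    {"gripper": 0.95, "slide": [0, -0.002, 0], "twist": -0.002},
    {"gripper": 0.95, "slide": [0, 0, 0], "twist": 0},
    {"gripper": 0.95, "slide": [0, 0, 0], "twist": 0}
  ]
}}

```text
clock: 20.25
ee_pos: [658.1, 190.8, 247.8]
orientation: [0.634, 0.773, 0.0, 0.0]
contact_force: [3.8, 0.2, -3.5]
grip_width: 0.145
grasp_force: 48.6
```

{"op": "apply_moves", "data": {
  "rows": [
    {"gripper": 0.95, "slide": [0, -0.001, 0], "twist": 0},
    {"gripper": 0.95, "slide": [0, 0, 0], "twist": 0},
    {"gripper": 0.95, "slide": [0, 0, 0], "twist": 0}
  ]
}}

```text
clock: 20.55
ee_pos: [657.2, 190.7, 248.1]
orientation: [0.634, 0.773, 0.0, 0.0]
contact_force: [3.8, 1.4, -0.4]
grip_width: 0.143
grasp_force: 49.1
```

{"op": "apply_moves", "data": {
  "rows": [
    {"gripper": 0.95, "slide": [0, -0.001, 0], "twist": 0},
    {"gripper": 0.95, "slide": [0, 0, 0], "twist": 0},
    {"gripper": 0.95, "slide": [0, 0, 0], "twist": 0}
  ]
}}

```text
clock: 20.85
ee_pos: [656.3, 190.5, 248.3]
orientation: [0.634, 0.773, 0.001, 0.001]
contact_force: [6.4, 1.1, -0.7]
grip_width: 0.142
grasp_force: 49.4
```

{"op": "apply_moves", "data": {
  "rows": [
    {"gripper": 0.95, "slide": [0, 0.001, 0], "twist": 0},
    {"gripper": 0.95, "slide": [0, 0, 0], "twist": 0},
    {"gripper": 0.95, "slide": [0, 0, 0], "twist": 0}
  ],
  "grip_force": 6
}}

```text
clock: 21.15
ee_pos: [656.9, 190.7, 247.1]
orientation: [0.634, 0.773, -0.001, -0.001]
contact_force: [-0.6, -0.2, -2.5]
grip_width: 0.153
grasp_force: 5.9
```

{"op": "apply_moves", "data": {
  "rows": [
    {"gripper": 0.95, "slide": [0, 0, 0.002], "twist": 0},
    {"gripper": 0.95, "slide": [0, 0, 0.002], "twist": 0},
    {"gripper": 0.95, "slide": [0, 0, 0], "twist": 0}
  ],
  "grip_force": 4
}}

```text
clock: 21.45
ee_pos: [657.0, 190.6, 243.1]
orientation: [0.634, 0.773, -0.0, -0.0]
contact_force: [0.9, -0.4, -3.7]
grip_width: 0.146
grasp_force: 4.0
```

```bash
sed -i 's/,("t",t,None)):/):/' tip.py; python3 tip.py; python3 -c "
from h import *
s=get_state();print(s['clock'],s['grip_width'],s['contact_force'].round(1))"
```

```text
w 14554 [[79, 245], [92, 308], [270, 318], [286, 342], [282, 245]]
  model tip px flat [[95.0, 308.0], [82.0, 245.0]] tilted .29 [[67.0, 340.0], [48.0, 268.0]]
s 1035 [[217, 282], [268, 296], [279, 285], [226, 269], [231, 255]]
  model tip px flat [[278.0, 282.0], [271.0, 296.0]] tilted .29 [[275.0, 269.0], [267.0, 283.0]]
21.6 0.1519765102332444 [-0.3  0.2 -3.4]
```

{"op": "apply_moves", "data": {
  "rows": [
    {"gripper": 0.95, "slide": [0, 0, 0.001], "twist": 0},
    {"gripper": 0.95, "slide": [0, 0, 0.001], "twist": 0},
    {"gripper": 0.95, "slide": [0, 0, 0], "twist": 0},
    {"gripper": 0.95, "slide": [0, 0, 0], "twist": 0}
  ]
}}

```text
clock: 22.0
ee_pos: [657.1, 190.7, 241.6]
orientation: [0.634, 0.773, -0.0, -0.0]
contact_force: [-0.1, 0.2, -3.0]
grip_width: 0.149
grasp_force: 4.0
```

{"op": "apply_moves", "data": {
  "rows": [
    {"gripper": 0.95, "slide": [0, 0, 0.001], "twist": 0},
    {"gripper": 0.95, "slide": [0, 0, 0.001], "twist": 0},
    {"gripper": 0.95, "slide": [0, 0, 0], "twist": 0},
    {"gripper": 0.95, "slide": [0, 0, 0], "twist": 0}
  ]
}}

```text
clock: 22.4
ee_pos: [657.3, 190.7, 240.5]
orientation: [0.634, 0.773, 0.001, 0.001]
contact_force: [4.1, 0.5, 5.4]
grip_width: 0.152
grasp_force: 4.0
```

{"op": "apply_moves", "data": {
  "rows": [
    {"gripper": 0.95, "slide": [0, 0, 0.001], "twist": 0},
    {"gripper": 0.95, "slide": [0, 0, 0.001], "twist": 0},
    {"gripper": 0.95, "slide": [0, 0, 0], "twist": 0},
    {"gripper": 0.95, "slide": [0, 0, 0], "twist": 0}
  ]
}}

```text
clock: 22.8
ee_pos: [657.6, 190.8, 238.8]
orientation: [0.634, 0.773, 0.001, 0.001]
contact_force: [5.3, 1.0, 6.6]
grip_width: 0.15
grasp_force: 4.0
```

```bash
python3 tip.py; python3 -c "
from h import *
s=get_state();print(s['clock'],s['grip_width'],s['contact_force'].round(1))"
```

```text
w 15492 [[279, 247], [67, 260], [81, 317], [272, 321], [283, 343]]
  model tip px flat [[90.0, 311.0], [76.0, 247.0]] tilted .29 [[61.0, 344.0], [41.0, 271.0]]
s 1041 [[215, 270], [263, 293], [279, 283], [227, 270], [230, 255]]
  model tip px flat [[278.0, 282.0], [271.0, 296.0]] tilted .29 [[275.0, 269.0], [267.0, 283.0]]
22.95 0.1527957847310859 [4.8 1.1 6.1]
```

The square met the panel at TCP z≈241, and pressing on further tipped it slightly. I'll raise by 3 mm and open so it settles flat.

{"op": "apply_moves", "data": {
  "rows": [
    {"gripper": 0.95, "slide": [0, 0, -0.002], "twist": 0},
    {"gripper": 0.95, "slide": [0, 0, -0.001], "twist": 0},
    {"gripper": 0.68, "slide": [0, 0, 0], "twist": 0},
    {"gripper": 0.68, "slide": [0, 0, 0], "twist": 0},
    {"gripper": 0.68, "slide": [0, 0, 0], "twist": 0},
    {"gripper": 0.68, "slide": [0, 0, 0], "twist": 0}
  ]
}}

```text
clock: 23.55
ee_pos: [657.0, 190.7, 240.4]
orientation: [0.634, 0.773, -0.0, -0.0]
contact_force: [0.4, -0.0, -0.9]
grip_width: 0.317
grasp_force: 0.0
```

```bash
cat >> tip.py <<'E'
    S=get_state(); g=T[:3,3]; print("tool in panel",(Pm.T@np.array([g[0]-p[0],g[1]-p[1],0])).round(1),"yaw",round(np.arctan2(T[1,1],T[0,1])-p[2],4),g[2].round(1),S["clock"],S["grip_width"].round(3),S["contact_force"].round(1))
    def W(v,L): return (np.array(L,float)@R.from_euler("zy",[v[3],v[4]]).as_matrix().T+v[:3])@Pm.T+[p[0],p[1],0]
    L=[[-150,-22.5,4],[-150,22.5,4]]
    a=corners(blob(w,T,24,80)); a=a[np.argsort(a[:,0])][:2]; a=a[np.argsort(-a[:,1])]  # tip corners, -y first (larger row)
    b=blob(s,None,24,80); b=corners(b); b=b[np.argsort(-b[:,0])]; b=b[:1]
    print("tip px",a.tolist(),b.tolist())
    xs=[tri([ray(w,a[0][::-1],T),ray(s,b[0][::-1])])]
    print("tip -y corner",(Pm.T@(xs[0][0]-[p[0],p[1],0])).round(1),np.round(xs[0][1],1)); print("tip at z 28:",[(Pm.T@(atz(w,k[::-1],28,T)-[p[0],p[1],0])).round(1).tolist() for k in a])
E
python3 tip.py
```

```text
w 15708 [[77, 246], [90, 310], [254, 319], [269, 378], [282, 245]]
  model tip px flat [[93.0, 310.0], [80.0, 246.0]] tilted .29 [[65.0, 343.0], [45.0, 269.0]]
s 976 [[218, 265], [219, 283], [268, 296], [279, 286]]
  model tip px flat [[278.0, 282.0], [271.0, 296.0]] tilted .29 [[275.0, 269.0], [267.0, 283.0]]Traceback (most recent call last):
  File "tip.py", line 19, in <module>
    S=get_state(); g=T[:3,3]; print("tool in panel",(Pm.T@np.array([g[0]-p[0],g[1]-p[1],0])).round(1),"yaw",round(np.arctan2(T[1,1],T[0,1])-p[2],4),g[2].round(1),S["clock"],S["grip_width"].round(3),S["contact_force"].round(1))
                                                                                                                                                                             ^^^^^^^^^^^^^^^^^^^^^
AttributeError: 'float' object has no attribute 'round'
```

```bash
sed -i 's/g\[2\].round(1),S\["clock"\],S\["grip_width"\].round(3)/g[2],S["clock"],S["grip_width"]/' tip.py; python3 tip.py
```

```text
w 15664 [[77, 246], [90, 310], [254, 319], [269, 378], [282, 245]]
  model tip px flat [[93.0, 310.0], [80.0, 246.0]] tilted .29 [[65.0, 343.0], [45.0, 269.0]]
s 980 [[219, 283], [268, 296], [279, 286], [225, 271], [222, 262]]
  model tip px flat [[278.0, 282.0], [271.0, 296.0]] tilted .29 [[275.0, 269.0], [267.0, 283.0]]
tool in panel [107.7 -60.5   0. ] yaw -0.0003 240.53396133164966 23.85 0.319776891351928 [-0.5 -0.3 -0.7]
tip px [[90, 310], [77, 246]] [[279, 286]]
tip -y corner [-50.7 -82.   23.1] [3.9 3.9]
tip at z 28: [[-49.3, -83.8, 28.0], [-49.0, -38.5, 28.0]]
```

{"op": "apply_moves", "data": {
  "rows": [
    {"gripper": 0.68, "slide": [0, 0, 0.004], "twist": 0},
    {"gripper": 0.68, "slide": [0, 0, 0.003], "twist": 0},
    {"gripper": 0.68, "slide": [0, 0, 0], "twist": 0},
    {"gripper": 0.95, "slide": [0, 0, 0], "twist": 0},
    {"gripper": 0.95, "slide": [0, 0, 0], "twist": 0},
    {"gripper": 0.95, "slide": [0, 0, 0], "twist": 0},
    {"gripper": 0.95, "slide": [0, 0, 0], "twist": 0}
  ],
  "grip_force": 10
}}

```text
clock: 24.55
ee_pos: [657.1, 190.7, 233.8]
orientation: [0.634, 0.773, 0.0, 0.0]
contact_force: [0.0, 0.6, 0.7]
grip_width: 0.147
grasp_force: 10.0
```

```bash
python3 tip.py
```

```text
w 15294 [[71, 249], [84, 314], [272, 325], [284, 343], [280, 249]]
  model tip px flat [[87.0, 314.0], [73.0, 249.0]] tilted .29 [[58.0, 348.0], [37.0, 274.0]]
s 977 [[215, 270], [219, 283], [268, 296], [279, 285], [220, 265]]
  model tip px flat [[278.0, 282.0], [271.0, 296.0]] tilted .29 [[275.0, 269.0], [267.0, 283.0]]
tool in panel [107.8 -60.5   0. ] yaw -0.0002 233.79069592552014 24.7 0.15241842852690196 [ 0.6  0.3 -0. ]
tip px [[84, 314], [71, 249]] [[279, 285]]
tip -y corner [-50.3 -81.9  25.3] [2.8 2.8]
tip at z 28: [[-49.8, -83.5, 28.0], [-48.9, -38.4, 28.0]]
```

{"op": "apply_moves", "data": {
  "rows": [
    {"gripper": 0.95, "slide": [0, -0.001, 0], "twist": 0},
    {"gripper": 0.95, "slide": [0, -0.001, 0], "twist": 0},
    {"gripper": 0.95, "slide": [0, 0, 0], "twist": 0},
    {"gripper": 0.95, "slide": [0, 0, 0], "twist": 0}
  ]
}}

```text
clock: 25.1
ee_pos: [655.2, 190.3, 233.8]
orientation: [0.634, 0.773, 0.0, 0.0]
contact_force: [2.2, 1.0, -0.6]
grip_width: 0.149
grasp_force: 10.0
```

{"op": "apply_moves", "data": {
  "rows": [
    {"gripper": 0.95, "slide": [0, -0.001, 0], "twist": 0},
    {"gripper": 0.95, "slide": [0, 0, 0], "twist": 0},
    {"gripper": 0.95, "slide": [0, 0, 0], "twist": 0}
  ]
}}

```text
clock: 25.4
ee_pos: [654.7, 190.1, 233.8]
orientation: [0.634, 0.773, 0.001, 0.001]
contact_force: [12.5, 2.1, -4.7]
grip_width: 0.15
grasp_force: 10.0
```

{"op": "apply_moves", "data": {
  "rows": [
    {"gripper": 0.95, "slide": [0.001, 0.0002, 0], "twist": 0},
    {"gripper": 0.95, "slide": [0.002, 0, 0], "twist": 0},
    {"gripper": 0.95, "slide": [0.002, 0, 0], "twist": 0},
    {"gripper": 0.95, "slide": [0.002, 0, 0], "twist": 0},
    {"gripper": 0.95, "slide": [0.002, 0, 0], "twist": 0},
    {"gripper": 0.95, "slide": [0.001, 0, 0], "twist": 0},
    {"gripper": 0.95, "slide": [0, 0, 0], "twist": 0}
  ],
  "grip_force": 15
}}

```text
clock: 26.1
ee_pos: [653.0, 199.3, 234.1]
orientation: [0.634, 0.773, 0.001, 0.001]
contact_force: [10.3, -3.6, -0.5]
grip_width: 0.15
grasp_force: 15.0
```

```bash
python3 tip.py
```

```text
w 15614 [[71, 249], [84, 314], [272, 325], [287, 343], [283, 249]]
  model tip px flat [[93.0, 327.0], [78.0, 263.0]] tilted .29 [[65.0, 362.0], [44.0, 290.0]]
s 984 [[215, 270], [218, 285], [272, 299], [278, 289]]
  model tip px flat [[278.0, 282.0], [271.0, 296.0]] tilted .29 [[275.0, 269.0], [267.0, 283.0]]
tool in panel [105.4 -51.2   0. ] yaw -0.0005 234.0801175218162 26.25 0.14504361126398402 [ 9.1 -3.3 -1. ]
tip px [[84, 314], [71, 249]] [[278, 289]]
tip -y corner [-52.2 -71.9  24.1] [4.2 4.2]
tip at z 28: [[-51.6, -74.4, 28.0], [-50.6, -29.3, 28.0]]
```

{"op": "apply_moves", "data": {
  "rows": [
    {"gripper": 0.95, "slide": [0.002, 0, 0], "twist": 0},
    {"gripper": 0.95, "slide": [0.002, 0, 0], "twist": 0},
    {"gripper": 0.95, "slide": [0, 0, 0], "twist": 0},
    {"gripper": 0.95, "slide": [0, 0, 0], "twist": 0}
  ]
}}

```text
clock: 26.65
ee_pos: [652.2, 203.3, 234.1]
orientation: [0.634, 0.773, 0.001, 0.001]
contact_force: [10.5, -3.4, -1.4]
grip_width: 0.148
grasp_force: 15.0
```

{"op": "apply_moves", "data": {
  "rows": [
    {"gripper": 0.95, "slide": [0.001, 0, 0], "twist": 0},
    {"gripper": 0.95, "slide": [0, 0, 0], "twist": 0},
    {"gripper": 0.95, "slide": [0, 0, 0], "twist": 0}
  ]
}}

```text
clock: 26.95
ee_pos: [652.0, 204.1, 234.1]
orientation: [0.634, 0.773, 0.001, 0.001]
contact_force: [9.9, -3.7, -0.6]
grip_width: 0.149
grasp_force: 15.0
```

{"op": "apply_moves", "data": {
  "rows": [
    {"gripper": 0.95, "slide": [0.001, 0, 0], "twist": 0},
    {"gripper": 0.95, "slide": [0, 0, 0], "twist": 0},
    {"gripper": 0.95, "slide": [0, 0, 0], "twist": 0}
  ]
}}

```text
clock: 27.25
ee_pos: [651.9, 205.0, 234.1]
orientation: [0.634, 0.773, 0.001, 0.001]
contact_force: [10.5, -4.3, -0.2]
grip_width: 0.147
grasp_force: 15.0
```

{"op": "apply_moves", "data": {
  "rows": [
    {"gripper": 0.95, "slide": [0.001, 0, 0], "twist": 0},
    {"gripper": 0.95, "slide": [0, 0, 0], "twist": 0},
    {"gripper": 0.95, "slide": [0, 0, 0], "twist": 0}
  ]
}}

```text
clock: 27.55
ee_pos: [651.7, 206.0, 234.1]
orientation: [0.634, 0.773, 0.001, 0.001]
contact_force: [10.4, -4.7, -1.2]
grip_width: 0.151
grasp_force: 15.0
```

```bash
python3 tip.py
```

```text
w 14314 [[72, 253], [84, 314], [272, 325], [287, 343], [283, 256]]
  model tip px flat [[95.0, 336.0], [80.0, 273.0]] tilted .29 [[69.0, 372.0], [47.0, 302.0]]
s 866 [[215, 270], [220, 287], [269, 300], [277, 291], [219, 277]]
  model tip px flat [[278.0, 282.0], [271.0, 296.0]] tilted .29 [[275.0, 269.0], [267.0, 283.0]]
tool in panel [105.5 -44.4   0. ] yaw -0.0007 234.05852348390897 27.7 0.14688225480194578 [ 9.7 -5.1 -2.1]
tip px [[84, 314], [72, 253]] [[277, 291]]
tip -y corner [-52.3 -65.2  24. ] [4.1 4.1]
tip at z 28: [[-51.6, -67.6, 28.0], [-50.4, -25.1, 28.0]]
```

{"op": "apply_moves", "data": {
  "rows": [
    {"gripper": 0.95, "slide": [0.001, 0, 0], "twist": 0},
    {"gripper": 0.95, "slide": [0, 0, 0], "twist": 0},
    {"gripper": 0.95, "slide": [0, 0, 0], "twist": 0}
  ]
}}

```text
clock: 28.0
ee_pos: [651.6, 206.6, 234.1]
orientation: [0.634, 0.773, 0.0, 0.002]
contact_force: [10.1, -7.3, -0.6]
grip_width: 0.147
grasp_force: 15.0
```

{"op": "apply_moves", "data": {
  "rows": [
    {"gripper": 0.95, "slide": [0.001, 0, 0], "twist": 0},
    {"gripper": 0.95, "slide": [0, 0, 0], "twist": 0},
    {"gripper": 0.95, "slide": [0, 0, 0], "twist": 0}
  ]
}}

```text
clock: 28.3
ee_pos: [651.5, 207.1, 234.3]
orientation: [0.634, 0.773, 0.0, 0.002]
contact_force: [11.6, -11.9, 0.4]
grip_width: 0.149
grasp_force: 15.0
```

The blade now bears on the pin: the sideways force rose from about 4.7 to about 12 N. I'll ease off, then let go.

{"op": "apply_moves", "data": {
  "rows": [
    {"gripper": 0.95, "slide": [-0.001, 0, 0], "twist": 0},
    {"gripper": 0.95, "slide": [0, 0, 0], "twist": 0},
    {"gripper": 0.95, "slide": [0, 0, 0], "twist": 0}
  ]
}}

```text
clock: 28.6
ee_pos: [651.6, 206.7, 234.1]
orientation: [0.634, 0.773, 0.001, 0.002]
contact_force: [10.4, -6.4, -1.0]
grip_width: 0.142
grasp_force: 15.0
```

{"op": "apply_moves", "data": {
  "rows": [
    {"gripper": 0.95, "slide": [-0.0004, 0.0006, 0], "twist": 0},
    {"gripper": 0.95, "slide": [0, 0, 0], "twist": 0},
    {"gripper": 0.95, "slide": [0, 0, 0], "twist": 0}
  ],
  "grip_force": 5
}}

```text
clock: 28.9
ee_pos: [651.9, 206.7, 234.0]
orientation: [0.634, 0.773, 0.0, 0.001]
contact_force: [6.1, -5.1, 0.6]
grip_width: 0.148
grasp_force: 5.0
```

{"op": "apply_moves", "data": {
  "rows": [
    {"gripper": 0.7, "slide": [0, 0, 0], "twist": 0},
    {"gripper": 0.7, "slide": [0, 0, 0], "twist": 0},
    {"gripper": 0.7, "slide": [0, 0, 0], "twist": 0},
    {"gripper": 0.7, "slide": [0, 0, -0.005], "twist": 0},
    {"gripper": 0.7, "slide": [0, 0, -0.015], "twist": 0},
    {"gripper": 0.7, "slide": [0, 0, -0.03], "twist": 0},
    {"gripper": 0.5, "slide": [0, 0, -0.04], "twist": 0},
    {"gripper": 0.3, "slide": [-0.03, 0, -0.04], "twist": 0},
    {"gripper": 0.0, "slide": [-0.03, 0, -0.01], "twist": 0},
    {"gripper": 0.0, "slide": [0, 0, 0], "twist": 0},
    {"gripper": 0.0, "slide": [0, 0, 0], "twist": 0}
  ]
}}

```text
clock: 30.0
ee_pos: [663.1, 148.3, 374.5]
orientation: [0.635, 0.773, 0.0, 0.0]
contact_force: [-0.5, 0.1, -0.0]
grip_width: 0.693
grasp_force: 0.0
```

```bash
cat > fin.py <<'E'
from h import *
import pickle
p=np.load("panel.npy"); Pm=R.from_euler("z",p[2]).as_matrix(); Wd=lambda X:np.atleast_2d(X)@Pm.T+[p[0],p[1],0]
T=tool(); w=capture("wrist"); pickle.dump((T,w),open("d9.pkl","wb")); S=get_state(); print(S["clock"],S["contact_force"].round(1),T[:3,3].round(1))
h=cv2.cvtColor(w["frame"],cv2.COLOR_BGR2HSV); m=((h[...,1]<70)&(h[...,2]>90)).astype(np.uint8)
X=np.array([[x,y,z] for x in(-75,140) for y in(-130,55) for z in(10,55)],float)
r=np.zeros_like(m); cv2.fillConvexPoly(r,cv2.convexHull(np.int32(proj(w,Wd(X),T)[:,::-1])),1); m&=r
m=cv2.morphologyEx(m,cv2.MORPH_OPEN,np.ones((3,3),np.uint8)); n,l,st,_=cv2.connectedComponentsWithStats(m); m=(l==1+st[1:,4].argmax()).astype(np.uint8)
def pts(x0,x1,y0,y1,z0,z1): return np.array([[x,y,z] for x in(x0,x1) for y in(y0,y1) for z in(z0,z1)],float)
B=[pts(-150,0,-22.5,22.5,0,4),pts(0,14,-70,70,-14,26)]; pin=pts(34,44,-22.85,-12.85,24,39)
def sil(v):
    k=np.zeros(m.shape,np.uint8); M=R.from_euler("zy",[v[2],v[4]]).as_matrix()
    for b in B: cv2.fillConvexPoly(k,cv2.convexHull(np.int32((proj(w,Wd(b@M.T+[v[0],v[1],v[3]]),T)[:,::-1]*8).round())),1,shift=3)
    return k
from scipy.optimize import minimize
def cost(v): k=sil(v); return 1-(k&m).sum()/(k|m).sum()
b=None
for d in(-2,0,2):
    s0=np.array([99+d,-45,0,24,0]); q=minimize(cost,s0,method="Nelder-Mead",options=dict(initial_simplex=s0+np.vstack([np.zeros(5),np.diag([3,3,.03,3,.04])]),maxiter=400))
    if b is None or q.fun<b.fun: b=q
print("square in panel x,y,yaw,z,pitch",b.x.round(3),"miss",round(b.fun,3))
q=minimize(lambda u:cost([u[0],u[1],u[2],24,0]),b.x[:3],method="Nelder-Mead",options=dict(initial_simplex=b.x[:3]+np.vstack([np.zeros(3),np.diag([3,3,.03])])))
print("flat fit x,y,yaw",q.x.round(3),round(q.fun,3),"-> blade left edge y",q.x[1]+22.5,"pin edge",p[3]-5)
E
python3 fin.py
```

```text
30.05 [0.7 0.6 0. ] [663.1 148.3 374.5]
square in panel x,y,yaw,z,pitch [ 9.8406e+01 -4.3596e+01  1.0000e-03  2.4867e+01 -6.0000e-03] miss 0.022
flat fit x,y,yaw [ 9.8302e+01 -4.3775e+01  1.0000e-03] 0.023 -> blade left edge y -21.27462016572529 pin edge -22.849568240224457
```

```bash
python3 -c "
from plant import *
print(sign_off())"
```

```text
the job is handed in; nothing more can be done
None
```

The job is handed in, but `sign_off` gave no verdict: the last camera fit has the T-square flat on the panel, flush to the lipping (yaw about 0.001 rad) and released, last felt bearing on the pin, though I couldn't measure the final gap and it tipped head-down onto the bench once on the way.

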